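# Power a field logger and hold the read-out probe on its slanted snap port

## Task

Stand the green cell in the round well on top of the grey field logger, right down to the bottom, and let go of it so that the logger wakes. Then take the read-out probe out of its rest, press its nose squarely onto the logger's slanted brass port until it snaps on, and keep pushing so that the nose stays flat on the port's steel flange against the probe's spring: the program finishes while you are still gripping and pressing the probe there. Leave the purple cell, the black screw cap and the red memory stick where they are.

Things in the scene. Friction and masses are not known exactly. Their poses are not given: they have to be found in the camera images.
- logger: the field logger, a grey box 100 mm long (x), 84 mm wide and 46 mm high on an aluminium plate 164 x 112 mm, fixed to the bench. Origin: on the bench, 10 mm in front of the box's middle; z up; its -x axis points to its front, where the slanted port is. Between it and the cells a blue and white board vice 88 mm high stands on the bench: carry things over it
- well (a point): middle of the floor of the logger's round cell well, 20 mm above the bench; z up. The well is 21 mm wide and its mouth (a black threaded collar, 31 mm outside) is 31 mm above this point; 32 mm behind the logger's origin along its x
- port: slanted snap port on the logger's sloping front boss. Origin: centre of the top face of its steel flange (33 mm across), the seat for the probe's nose. z = port axis, outwards: 30 degrees from vertical, leaning to the logger's front. The brass plug stands 16 mm out of the seat: a cone, 8 mm wide at the tip and 16 mm wide at 8.5 mm above the seat, with a 10 mm neck below
- cell_mid (a point): centre of the green cell, half-way up; z along the cell. It stands upright at the start, 18.4 mm in diameter, 66 mm long, 47 g. Home in the well this point is 33 mm above well and 35 mm of the cell stand out of the collar, so grip it in its upper 30 mm
- cell_purple: the purple cell, same size as the green one, standing upright; origin at the centre of its underside. It stays where it is
- rest: the probe's rest, fixed: round steel foot 76 mm across with an aluminium tube 44 mm across, whose top is 70 mm above the bench; origin on the bench in the tube's axis
- probe_grip (a point): middle of the read-out probe's grey barrel, on its axis, 82 mm above the mouth of its nose; at the start the probe stands upright in the rest, this point 102 mm above the bench. z runs from nose to tail. The barrel is 24 mm in diameter, from 55 to 110 mm (tail end) above the mouth; a yellow finger guard, 40 mm across, lies at 50 to 55 mm and sits on the rest's tube. 0.11 to 0.22 kg
- probe_mouth (a point): centre of the open end face of the probe's nose, z along the probe towards the tail. The nose is 28 mm in diameter and 50 mm long, its bore 18 mm wide; it hangs inside the rest's tube at the start, the mouth 20 mm above the bench (lift 55 mm or more straight up to clear)
- pin (a joint): travel of the spring pin inside the probe's nose, m: 0 free, 0.006 when the nose lies flat on the seat. Four spring balls snap behind the plug's wide part with the mouth 5 mm above the seat, at 6 to 9 N; from there the pin pushes back with 3 N, growing to 9 N at the seat. Released, a snapped probe backs off about 3 mm; a push of 14 to 20 N keeps it flat
- cap: the logger's black screw cap, 37 mm across and 13 mm high, lying open side up; origin at the centre of its underside. It stays where it is
- stick: the red memory stick, 18 x 51 x 8 mm; origin at the centre of its underside. It stays where it is
Mind the look-alikes: they are no part of the job. What is shaped like the part that bears probe_grip but orange is not meant.

How it is judged:
On the way, in this order (a step that is already met when the one before it is completed fails the run):
1. the green cell stands home in the well, let go (horizontal distance between cell_mid and well below 0.004 m and z of cell_mid in the frame of well below 0.036 m and angle between cell_mid's own z axis and vertical below 0.12 rad and contact force between the fingers and cell_green below 0.05 N), for 0.2 s.
2. the probe is gripped and lifted clear of its rest (contact force between the fingers and probe above 2 N and contact force between probe and rest below 0.05 N and height (world z) of probe_mouth above 0.06 m), for 0.1 s.
3. the nose has snapped over the port's plug, squarely (z of probe_mouth in the frame of port below 0.0042 m and distance between probe_mouth and port below 0.0055 m and angle between the z axis of probe_mouth and the z axis of port, either way round below 0.12 rad), for 0.1 s.
At the end, for the whole second after the job is handed in: Green cell upright on the well's floor (within 3 mm), let go; probe gripped, still, and pressed on the port with over 6 N: mouth within 1.5 mm of the seat along the axis (3 mm in all), axes within 0.08 rad, spring pin pushed in at least 4 mm (all of step 1 and z of probe_mouth in the frame of port below 0.0015 m and distance between probe_mouth and port below 0.003 m and angle between the z axis of probe_mouth and the z axis of port, either way round below 0.08 rad and value of joint pin above 0.004 m and contact force between probe and logger above 6 N and contact force between the fingers and probe above 2 N and linear speed of probe below 0.02 m/s); the arm keeps its last pose, push and grip.
It fails at once if the purple cell is knocked over or pushed more than 30 mm (angle between cell_purple's own z axis and vertical above 0.5 rad or distance of cell_purple from where it was at the start of the episode above 0.03 m).
It fails at once if the screw cap is pushed more than 30 mm (distance of cap from where it was at the start of the episode above 0.03 m).
It fails at once if the memory stick is pushed more than 30 mm (distance of stick from where it was at the start of the episode above 0.03 m).
It also fails if it takes over 61 s, if anything falls off the work surface, if the arm or the gripper's body presses on something with over 40 N, if the wrist force passes 120 N, or if a joint passes its speed limit or range.

## Robot

A 6-joint arm with a two-finger parallel gripper is mounted at the origin on a cart in front of the work surface, level with it; the furniture and walls round the work are solid. World frame = base frame: x ahead of the robot, y to its left, z up, the work surface at z = 0. Lengths are in m, angles in rad, forces in N, time in s.
With the tool pointing down it reaches from about 0.3 to 0.95 m from the base axis. Payload 3.1 kg.
Tool frame: the origin (TCP) lies midway between the tips of the shut fingers; the grasp point (between the pads) lies 19 mm behind it (arm.pinch_z is the distance from the TCP to the grasp point, in m); z points along the fingers, y is the line along which they close (so a half turn about z gives the same grasp; the last joint's range is limited). The gripper opens to 85 mm and grips with 20 to 120 N. Pads are 22 mm wide; open, the fingers measure 114 mm over their backs; the gripper's body (76 mm by 85 mm) begins 54 mm behind the grasp point. The pads swing forward as they close: fully open they stand 13 mm farther back than shut.
Start: joints at [-1.344, 0.308, 1.634, -0, 1.2, -0.07], TCP at [0.183, -0.598, 0.231] pointing down, gripper open.
Joint ranges: [-3.06, 3.06], [-0.79, 1.96], [0.05, 2.63], [-1.19, 4.34], [0.05, 2.64], [-2.94, 2.94]. Speed limits (rad/s): [2.79, 2.79, 3.14, 3.14, 3.14, 3.14].

## Interface

Orientations are given as a unit quaternion [x, y, z, w].
In Python, from workcell import arm gives the robot as it stands. The module is installed in compiled form; this text tells all that it offers.
- The arm moves only by the shell command python3 -m jog 'ROWS' [FORCE]. ROWS is JSON, a list of rows, each an object of numbers: "jaw": the opening, from 0 (shut) to 1 (fully open); "dx", "dy", "dz": the shift along the world's x, y, z in mm; "wx", "wy", "wz": the turn, a rotation vector about the world's x, y, z in degrees. In form: [{"jaw": .., "dx": .., "dy": .., "dz": .., "wx": .., "wy": .., "wz": ..}, ...]. A call has exactly 10 rows; each row shifts and turns the commanded pose from where the row before left it; what a row does not reach is not made up. A row lasts 1/10 s, in which the tool goes at most 50 mm and 8.59 degrees, less where a joint would pass 70% of its speed; a pose out of reach is approached as far as the arm can. A call is refused whole if a number of a shift passes 50 or a number of a turn 8.59, either way. A call with a gripper value outside its range is refused whole. The fingers move at their own pace and stop on an object; FORCE is the grip in N (left out, the last holds). Time passes only in rows, so rows that do not move let the fingers close, or fill a call up. It gives the time, the measured TCP pose, the force, the opening and the grip force at its end, in the units of the state.
- arm.state(): the state, without advancing time (a new reading comes with each control period).
- arm.grab_frame(name): name is "scene" or "side" or "wrist"; returns (picture, depth): 420x560x3 uint8, blue, green, red; 420x560 float32, m along the optical axis (not along the pixel's ray), 0 where there is no reading.
- arm.camera_params(name): a dict with "intrinsics" (3x3 intrinsics, pixels), "pose" (4x4, takes a point from camera to world coordinates). Camera axes: x right, y up, looking along -z (the intrinsics and any distortion apply to the point x, -y, -z); pixel columns grow to the right and rows downward; lengths in m; the calibration is good to about 2 mm. A picture is of the moment at which its call begins: read the wrist's pose just before it. camera_params takes no time and is no camera call; for the wrist camera it gives the pose at the moment of the call.
- arm.close_job(): hands the job in; it is judged then, once.
The state is a dict: "clock": time; "q": joint angles; "qd": joint speeds; "tau": joint torques, N m; "tool_pos": TCP position; "orientation": TCP orientation; "wrist_force": force on the tool from outside, world axes, zero at the start; "moment": the same for the moment, N m; "gripper_width": finger opening in m; "finger_force": force on a finger pad.
Only numpy, scipy, OpenCV 4.12 (cv2) and the standard library are available. Lean on these libraries where they do the work, as an engineer would, in place of code of your own. Each camera call takes 0.05 s, during which the arm holds its last target. There are 200 camera calls.

## Working session

There is one attempt and no reset: what is moved stays moved. The work goes in short steps, Python scripts to look and compute and a shell command to move; the robot and the scene stay as the last step left them, time stands still between calls to the robot, and variables do not carry over. Pictures are saved under pics/ and viewed, at most 10 in all, crops included, and the job is handed in when it is done.

```bash
mkdir -p pics; cat > h.py <<'E'
import numpy as np, cv2
from workcell import arm
def grab(n):
    p=arm.camera_params(n); im,d=arm.grab_frame(n); return im,d,np.array(p['intrinsics']),np.array(p['pose']),p
def cloud(d,K,T):
    v,u=np.mgrid[:d.shape[0],:d.shape[1]]
    c=np.stack([(u-K[0,2])/K[0,0]*d,-(v-K[1,2])/K[1,1]*d,-d],-1)
    return c@T[:3,:3].T+T[:3,3]
def ray(K,T,u,v,z):
    c=np.array([(u-K[0,2])/K[0,0],-(v-K[1,2])/K[1,1],-1]); w=T[:3,:3]@c
    return T[:3,3]+w*(z-T[2,3])/w[2]
E
python3 - <<'E'
from h import *
o=[]
for n in ['scene','side']:
    im,d,K,T,p=grab(n); np.savez(n,im=im,d=d,K=K,T=T); print(n,{k:v for k,v in p.items()}); cv2.imwrite(f'pics/{n}0.png',im)
print(arm.state())
E
```

```text
scene {'intrinsics': array([[469.65799087,   0.        , 282.58644218],
       [  0.        , 469.65799087, 213.04766179],
       [  0.        ,   0.        ,   1.        ]]), 'pose': array([[-0.82892186,  0.36720073, -0.42196229,  0.09902245],
       [-0.55935955, -0.54100166,  0.62803989,  0.73928776],
       [ 0.00233441,  0.75662463,  0.65384533,  0.81526884],
       [ 0.        ,  0.        ,  0.        ,  1.        ]])}
side {'intrinsics': array([[435.07781759,   0.        , 269.01615746],
       [  0.        , 435.07781759, 211.55029411],
       [  0.        ,   0.        ,   1.        ]]), 'pose': array([[-0.98305188,  0.11332924, -0.14410234,  0.39235486],
       [-0.18325716, -0.58568386,  0.78955128,  1.02561096],
       [ 0.00508083,  0.80257766,  0.59652601,  0.83352427],
       [ 0.        ,  0.        ,  0.        ,  1.        ]])}
{'clock': 0.1, 'q': array([-1.34368295e+00,  3.08912166e-01,  1.63505638e+00,  1.10821772e-05,
        1.19971188e+00, -6.97026431e-02]), 'qd': array([-1.03892523e-03, -5.37700553e-04, -3.50003839e-03, -4.62577697e-05,
       -3.08540817e-03, -7.48145834e-04]), 'tau': array([-1.27207986e-04, -4.16408122e+01, -2.77644932e+01, -1.05375540e-05,
        4.00219506e-03, -6.86655298e-06]), 'tool_pos': array([ 0.18260513, -0.59694913,  0.23016689]), 'orientation': array([ 9.89007488e-01,  1.47861758e-01, -7.69287673e-05, -1.04106013e-03]), 'wrist_force': array([0.44665821, 0.89686733, 0.82946696]), 'moment': array([-0.03926619, -0.02497759, -0.02973127]), 'finger_force': 0.0, 'gripper_width': 0.0853225101113252}
```

View pics/scene0.png

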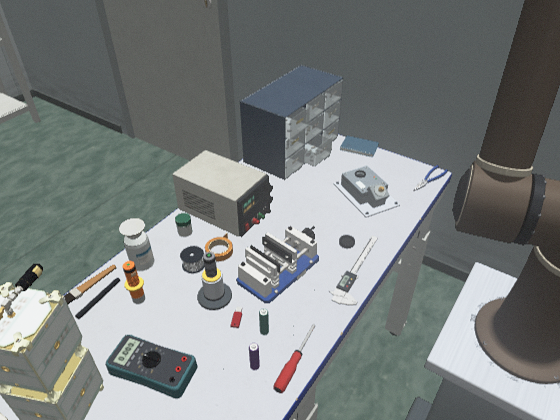

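View pics/side0.png

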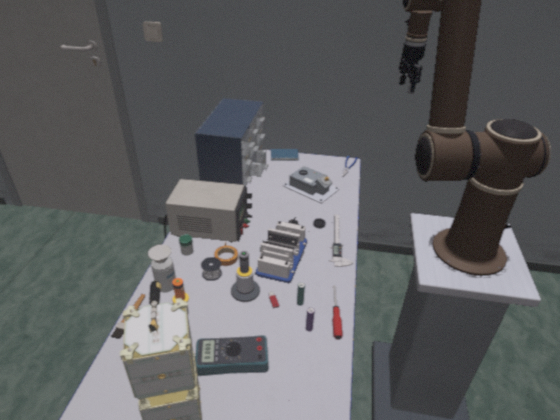

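Scene view: logger at (363,187), green cell (264,320), purple (254,355), grey-barrel probe in rest (211,280), the orange look-alike at (132,280), vice (278,262), cap (347,241), stick (237,319). The side view agrees.

```bash
python3 - <<'E'
from h import *
pts={'scene':dict(green=(264,313),purple=(254,348),probetop=(210,256),barrel=(211,267),guard=(211,278),foot=(213,298),stick=(237,319),cap=(347,241),vice=(278,255),logger=(363,187),orange=(130,268)),
'side':dict(green=(301,288),purple=(311,312),probetop=(244,256),foot=(245,292),stick=(274,301),cap=(319,223),logger=(311,180))}
for n in pts:
    z=np.load(n+'.npz'); C=cloud(z['d'],z['K'],z['T'])
    for k,(u,v) in pts[n].items(): print(n,k,C[v,u].round(4), C[v-2:v+3,u-2:u+3].reshape(-1,3).std(0).round(4))
    im=z['im']
    hsv=cv2.cvtColor(im,cv2.COLOR_BGR2HSV)
    for k,(u,v) in list(pts[n].items()): print(k,hsv[v,u],end=' ')
    print()
    # height bands near cell/logger
s=np.load('scene.npz'); t=np.load('side.npz')
a=cv2.resize(s['im'][155:225,320:420],None,fx=5,fy=5,interpolation=3)
b=cv2.resize(t['im'][160:215,270:350],None,fx=5,fy=5,interpolation=3)
c=cv2.resize(s['im'][240:375,190:280],None,fx=4,fy=4,interpolation=3)
W=np.zeros((600,800,3),np.uint8); W[:a.shape[0]//1,:500]=a[:,:500]; W[350:600,:400]=b[:250]; W[:540,440:800]=c[:540]
cv2.imwrite('pics/crop.png',W)
E
```

```text
scene green [0.4463 0.2868 0.0639] [0.0027 0.0031 0.0013]
scene purple [0.415  0.3616 0.0649] [0.0026 0.0029 0.0013]
scene probetop [0.5896 0.2719 0.1282] [0.003  0.0035 0.0014]
scene barrel [0.5819 0.2807 0.1081] [0.0022 0.0023 0.0043]
scene guard [0.5845 0.2826 0.0748] [0.0027 0.0026 0.003 ]
scene foot [0.5791 0.2904 0.0214] [0.0027 0.0018 0.0046]
scene stick [0.5103 0.2966 0.0069] [0.0035 0.0034 0.0016]
scene cap [ 0.4323 -0.0433  0.0025] [0.0039 0.0052 0.0018]
scene vice [0.5147 0.1385 0.0604] [0.0053 0.0031 0.0084]
scene logger [ 0.4767 -0.2085  0.0464] [0.0039 0.0062 0.0015]
scene orange [0.7137 0.3762 0.1107] [0.0026 0.0031 0.0021]
green [ 49  10 195] purple [ 25   8 193] probetop [110  12  63] barrel [113  13  76] guard [ 24 144 231] foot [ 96  12 107] stick [179 159 164] cap [100   9  88] vice [ 60   3 102] logger [ 90   7 235] orange [ 11 176 235] 
side green [0.4464 0.2968 0.0662] [0.0034 0.0017 0.0044]
side purple [0.415  0.3653 0.0658] [0.0032 0.003  0.0022]
side probetop [0.5881 0.2809 0.1306] [0.0033 0.0034 0.0026]
side foot [0.5862 0.2925 0.0195] [0.0035 0.0015 0.0051]
side stick [0.5111 0.2978 0.0079] [0.0036 0.0046 0.0014]
side cap [ 0.43   -0.0378  0.0084] [0.0043 0.0103 0.0033]
side logger [ 0.4765 -0.2193  0.0456] [0.0047 0.009  0.0018]
green [93 41 75] purple [143  21 157] probetop [132  10 122] foot [135  17  92] stick [178 142 147] cap [120   8  63] logger [128   5 187]
```

View pics/crop.png

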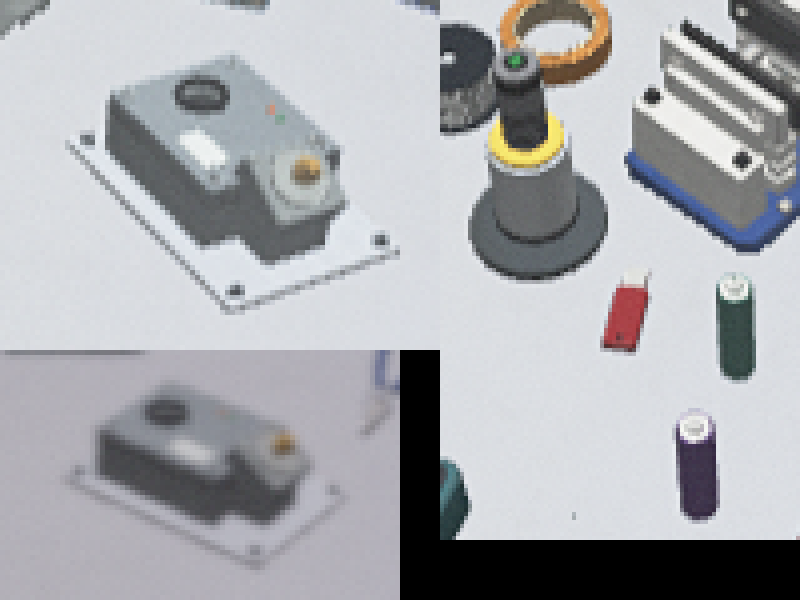

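The crop shows the well collar at scene pixel (360.5,174), the brass plug at (381.5,189.5), the green cell top at (264,312), the probe tail at (209,255) and the purple top at (253.5,347).

```bash
python3 - <<'E'
from h import *
from scipy.spatial.transform import Rotation as R
s=np.load('scene.npz'); t=np.load('side.npz')
def two(a,b):
    P=[];D=[]
    for z,(u,v) in((s,a),(t,b)):
        K,T=z['K'],z['T']; c=np.array([(u-K[0,2])/K[0,0],-(v-K[1,2])/K[1,1],-1]); w=T[:3,:3]@c; P.append(T[:3,3]); D.append(w/np.linalg.norm(w))
    A=sum(np.eye(3)-np.outer(d,d) for d in D); B=sum((np.eye(3)-np.outer(d,d))@p for d,p in zip(D,P)); return np.linalg.solve(A,B)
f=lambda z,u,v,h: ray(z['K'],z['T'],u,v,h).round(4)
print('green',f(s,264,312,.066),f(t,301,287,.066))
print('purple',f(s,253.6,347,.066))
print('tail',f(s,209.3,255,.130))
print('well',f(s,360.5,174,.051),f(t,303.3,172.3,.051),two((360.5,174),(303.3,172.3)))
print('plugtip two',two((381.5,189.4),(326.8,179)))
C=cloud(s['d'],s['K'],s['T'])
m=(np.abs(C[...,0]-.46)<.12)&(np.abs(C[...,1]+.21)<.12)&(C[...,2]>.041)&(C[...,2]<.05)
r=cv2.minAreaRect((C[m][:,:2]*1000).astype(np.float32)); print('boxtop',r)
for c in [(66,143),(230,310),(398,250)]:print('plate corner',f(s,320+c[0]/5,155+c[1]/5,.006))
st=arm.state(); T=np.array(arm.camera_params('wrist')['pose']); Rt=R.from_quat(st['orientation']).as_matrix()
print('cam in tool',(Rt.T@(T[:3,3]-st['tool_pos'])).round(3),(Rt.T@T[:3,:3]).round(2).tolist(), Rt.round(3).tolist(),arm.pinch_z)
print(arm.camera_params('wrist')['intrinsics'])
E
```

```text
green [0.4467 0.2861 0.066 ] [0.4468 0.2934 0.066 ]
purple [0.4164 0.3609 0.066 ]
tail [0.5913 0.2718 0.13  ]
well [ 0.5067 -0.2518  0.051 ] [ 0.5072 -0.2546  0.051 ] [ 0.50664147 -0.25138151  0.05218026]
plugtip two [ 0.42376614 -0.20465906  0.06452333]
boxtop ((475.4801330566406, -236.46229553222656), (88.95706939697266, 141.72743225097656), 59.876461029052734)
plate corner [ 0.5739 -0.225   0.006 ]
plate corner [ 0.4322 -0.1473  0.006 ]
plate corner [ 0.3793 -0.2423  0.006 ]
cam in tool [ 0.083 -0.    -0.145] [[-0.0, 0.95, 0.32], [1.0, 0.0, 0.0], [-0.0, 0.32, -0.95]] [[0.956, 0.292, -0.0], [0.292, -0.956, 0.002], [0.0, -0.002, -1.0]] 0.0187
[[341.87539734   0.         285.85625716]
 [  0.         341.87539734 213.87533428]
 [  0.           0.           1.        ]]
```

```bash
python3 -m jog '[{"jaw":1,"dx":14,"dy":18,"wz":2.3},{"jaw":1,"dx":28,"dy":37,"wz":4.6},{"jaw":1,"dx":28,"dy":37,"wz":4.6},{"jaw":1,"dx":28,"dy":37,"wz":4.6},{"jaw":1,"dx":28,"dy":37,"wz":4.6},{"jaw":1,"dx":28,"dy":37,"wz":4.6},{"jaw":1,"dx":28,"dy":37,"wz":4.6},{"jaw":1,"dx":28,"dy":37,"wz":4.6},{"jaw":1,"dx":28,"dy":37,"wz":4.6},{"jaw":1,"dx":28,"dy":37,"wz":4.6}]' 40
python3 - <<'E'
from h import *
import time
print(arm.camera_params('wrist')['pose'][:3,3] if 0 else '')
im,d,K,T,p=grab('wrist'); 
T2=np.array(arm.camera_params('wrist')['pose']);print('moving',np.abs(T2-T)[:3,3].max())
np.savez('w1',im=im,d=d,K=K,T=T2); cv2.imwrite('pics/w1.png',im); print(arm.state()['q'].round(3),arm.state()['tool_pos'])
E
```

```text
moving 0.00014944743778377845
[-1.344  0.309  1.635  0.     1.2   -0.07 ] [ 0.18260603 -0.59707194  0.23032124]invalid input
```

View pics/w1.png

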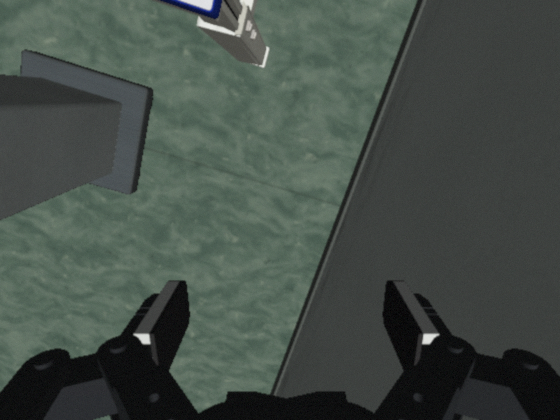

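That picture shows only floor and fingers, because the move was refused. It probably needs every key in each row, so I'll retry with all of them.

```bash
python3 -m jog '[{"jaw":1,"dx":14,"dy":18,"dz":0,"wx":0,"wy":0,"wz":2.3},{"jaw":1,"dx":28,"dy":37,"dz":0,"wx":0,"wy":0,"wz":4.6},{"jaw":1,"dx":28,"dy":37,"dz":0,"wx":0,"wy":0,"wz":4.6},{"jaw":1,"dx":28,"dy":37,"dz":0,"wx":0,"wy":0,"wz":4.6},{"jaw":1,"dx":28,"dy":37,"dz":0,"wx":0,"wy":0,"wz":4.6},{"jaw":1,"dx":28,"dy":37,"dz":0,"wx":0,"wy":0,"wz":4.6},{"jaw":1,"dx":28,"dy":37,"dz":0,"wx":0,"wy":0,"wz":4.6},{"jaw":1,"dx":28,"dy":37,"dz":0,"wx":0,"wy":0,"wz":4.6},{"jaw":1,"dx":28,"dy":37,"dz":0,"wx":0,"wy":0,"wz":4.6},{"jaw":1,"dx":28,"dy":37,"dz":0,"wx":0,"wy":0,"wz":4.6}]' 40
cat > w.py <<'E'
import sys
from h import *
n=sys.argv[1]
for i in range(8):
    T0=np.array(arm.camera_params('wrist')['pose']); im,d,K,T,p=grab('wrist'); T2=np.array(arm.camera_params('wrist')['pose'])
    if np.abs(T2-T0)[:3,3].max()<3e-4: break
np.savez(n,im=im,d=d,K=K,T=T0); cv2.imwrite(f'pics/{n}.png',im); s=arm.state(); print(i,s['q'].round(3),s['tool_pos'],s['orientation'])
E
python3 w.py w2
```

```text
clock: 1.15
tool_pos: [0.4494, -0.2449, 0.2312]
orientation: [0.862, 0.507, -0.0, 0.0]
wrist_force: [0.7, -0.9, 0.1]
gripper_width: 0.0853
finger_force: 0.0
7 [-0.59   0.09   1.896 -0.     1.156 -0.076] [ 0.44797816 -0.24776457  0.23111616] [ 8.63488872e-01  5.04367828e-01 -2.31594282e-04 -9.06357215e-05]
```

View pics/w2.png

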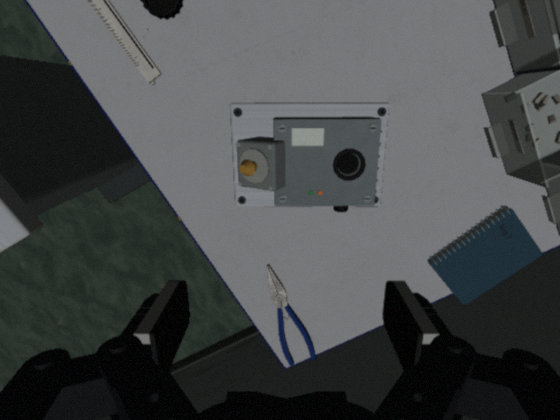

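Wrist view: logger seen from above, collar at about (350,164), plug and flange at about (250–257,168), plate corners (231,103), (390,103), (234,207).

```bash
python3 - <<'E'
from h import *
z=np.load('w2.npz'); im,d,K,T=z['im'],z['d'],z['K'],z['T']
g=cv2.cvtColor(im,cv2.COLOR_BGR2GRAY); h=cv2.cvtColor(im,cv2.COLOR_BGR2HSV)
def comp(m,c,r):
    k=np.zeros(m.shape,np.uint8); k[c[1]-r:c[1]+r,c[0]-r:c[0]+r]=m[c[1]-r:c[1]+r,c[0]-r:c[0]+r]
    cs,_=cv2.findContours(k,cv2.RETR_EXTERNAL,cv2.CHAIN_APPROX_NONE); return max(cs,key=cv2.contourArea)
e=cv2.fitEllipse(comp((g<60).astype(np.uint8),(350,164),24)); print('collar',e, ray(K,T,*e[0],.051))
c=comp(((h[...,1]>100)&(h[...,0]<30)).astype(np.uint8),(250,168),25); M=cv2.moments(c); b=(M['m10']/M['m00'],M['m01']/M['m00']); print('brass',b,cv2.boundingRect(c))
C=cloud(d,K,T)
for v,u in [(175,262),(160,262),(180,258),(183,252),(157,266),(168,244),(168,257),(200,320),(164,350),(150,250)]: print((u,v),C[v,u].round(4),h[v,u])
# plate outline
r=cv2.minAreaRect(np.array([[231,103],[390,103],[387,207],[234,207]],np.float32))
for p in [(231,103),(390,103),(234,207)]: print('plate',ray(K,T,*p,.005).round(4))
cv2.imwrite('pics/w2c.png',cv2.resize(im[125:215,225:400],None,fx=4.5,fy=4.5,interpolation=3))
E
```

```text
collar ((348.7216796875, 164.1481170654297), (31.181093215942383, 32.644004821777344), 48.165618896484375) [ 0.51138001 -0.2570262   0.051     ]
brass (247.61035422343323, 167.4895549500454) (239, 160, 18, 16)
(262, 175) [ 0.4357 -0.2236  0.0621] [45  5 97]
(262, 160) [ 0.4429 -0.2115  0.0624] [75  5 96]
(258, 180) [ 0.4295 -0.2263  0.0597] [ 48  13 100]
(252, 183) [ 0.4218 -0.227   0.0536] [78 17 77]
(266, 157) [ 0.4472 -0.2112  0.0602] [120   4  62]
(244, 168) [ 0.4264 -0.2087  0.0713] [ 19 163 111]
(257, 168) [ 0.4344 -0.2161  0.0586] [20 42 91]
(320, 200) [ 0.4707 -0.2765  0.0469] [94 22 82]
(350, 164) [ 0.5135 -0.2609  0.0375] [150  30  17]
(250, 150) [ 0.437  -0.1988  0.056 ] [48 13 95]
plate [ 0.4368 -0.1518  0.005 ]
plate [ 0.5796 -0.2325  0.005 ]
plate [ 0.3794 -0.2487  0.005 ]
```

View pics/w2c.png

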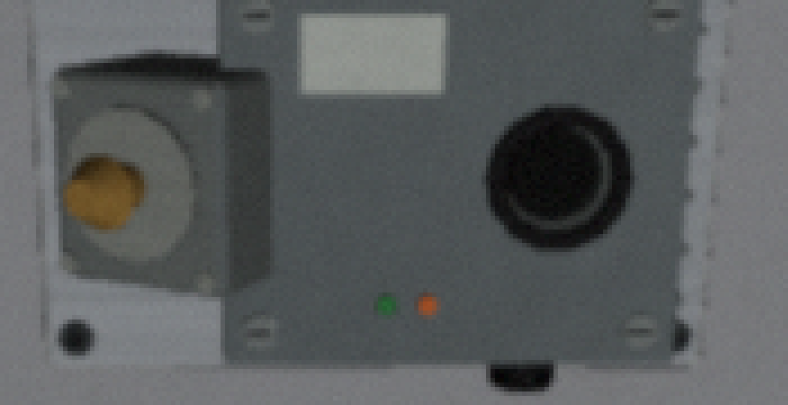

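Collar centre is at (349,164) and brass at (248,167). The wrist camera and the fixed cameras disagree by about 5 mm. I'll view the green cell at the same spot in the wrist image to calibrate this against the grasp.

```bash
python3 -m jog '[{"jaw":1,"dx":-4,"dy":48,"dz":0,"wx":0,"wy":0,"wz":5.2},{"jaw":1,"dx":-5,"dy":49,"dz":0,"wx":0,"wy":0,"wz":5.2},{"jaw":1,"dx":-5,"dy":49,"dz":0,"wx":0,"wy":0,"wz":5.2},{"jaw":1,"dx":-5,"dy":49,"dz":0,"wx":0,"wy":0,"wz":5.2},{"jaw":1,"dx":-5,"dy":49,"dz":0,"wx":0,"wy":0,"wz":5.2},{"jaw":1,"dx":-5,"dy":49,"dz":0,"wx":0,"wy":0,"wz":5.2},{"jaw":1,"dx":-5,"dy":49,"dz":0,"wx":0,"wy":0,"wz":5.2},{"jaw":1,"dx":-5,"dy":49,"dz":0,"wx":0,"wy":0,"wz":5.2},{"jaw":1,"dx":-5,"dy":49,"dz":0,"wx":0,"wy":0,"wz":5.2},{"jaw":1,"dx":-4,"dy":48,"dz":0,"wx":0,"wy":0,"wz":5.2}]'
sleep 0; sed -i 's/<3e-4/<1e-3/' w.py; python3 w.py w3a; python3 w.py w3
```

```text
clock: 2.55
tool_pos: [0.4009, 0.2421, 0.2316]
orientation: [0.554, 0.833, 0.0, 0.0]
wrist_force: [0.6, 0.2, 1.7]
gripper_width: 0.0855
finger_force: 0.0
4 [ 4.470e-01 -0.000e+00  1.991e+00 -1.000e-03  1.152e+00  5.300e-02] [0.40090869 0.24021796 0.23101128] [ 5.54640621e-01  8.32089782e-01 -6.08400844e-04  7.79323976e-05]
0 [ 4.460e-01 -1.000e-03  1.991e+00 -1.000e-03  1.152e+00  5.300e-02] [0.40101836 0.23971939 0.230985  ] [ 5.55134135e-01  8.31760646e-01 -5.64278526e-04  4.75104188e-05]
```

View pics/w3.png

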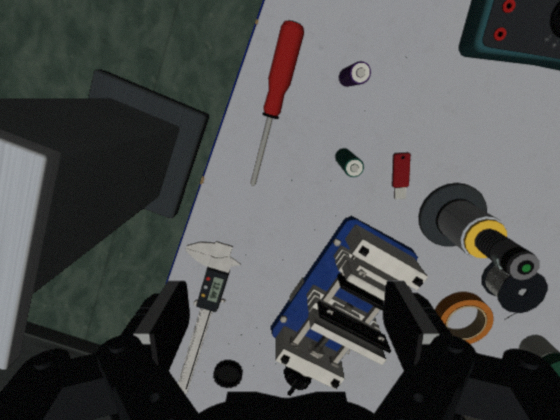

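Green cell top at (354,168), purple top at (363,72), probe tail at (522,265).

```bash
python3 - <<'E'
from h import *
from scipy.spatial.transform import Rotation as R
z=np.load('w3.npz'); im,K,T=z['im'],z['K'],z['T']; g=cv2.cvtColor(im,cv2.COLOR_BGR2GRAY);h=cv2.cvtColor(im,cv2.COLOR_BGR2HSV)
k=np.zeros(g.shape,np.uint8); k[145:185,330:372]=((h[...,1]>70)|(g<70))[145:185,330:372]
cs,_=cv2.findContours(k,0,1); c=max(cs,key=cv2.contourArea); print('dark body',cv2.minAreaRect(c))
k[:]=0;k[158:180,344:366]=(g>105)[158:180,344:366]
print(g[168,340:372]); print(g[155:182,354])
print('top',[ray(K,T,u,168,.066).round(4) for u in(353,354,355)])
print('purple',ray(K,T,363,72,.066).round(4)); print('tail',ray(K,T,521,263,.130).round(4))
t=arm.state(); print(arm.state()['tool_pos'], R.from_quat(t['orientation']).as_matrix()[:,:2].round(3).tolist())
cv2.imwrite('pics/w3c.png',cv2.resize(im[130:200,310:400],None,fx=8,fy=8,interpolation=3))
E
```

```text
dark body ((345.9123229980469, 158.86712646484375), (23.65876007080078, 19.209657669067383), 47.121097564697266)
[139 104  58  28  31  66 142 170 171 168 120 121 143 144 146 146 144 147
 147 162 172 166 124  86 123 143 141 143 143 143 141 141]
[ 47  23  13  36  71 138 170 169 135 118 137 144 146 146 143 142 135 152
 170 169 151 110 120 140 145 144 140]
top [array([0.4491, 0.2842, 0.066 ]), array([0.4499, 0.2845, 0.066 ]), array([0.4508, 0.2849, 0.066 ])]
purple [0.4209 0.3605 0.066 ]
tail [0.5903 0.2736 0.13  ]
[0.40101836 0.23971939 0.230985  ] [[-0.384, 0.923], [0.923, 0.384], [-0.001, -0.001]]
```

View pics/w3c.png

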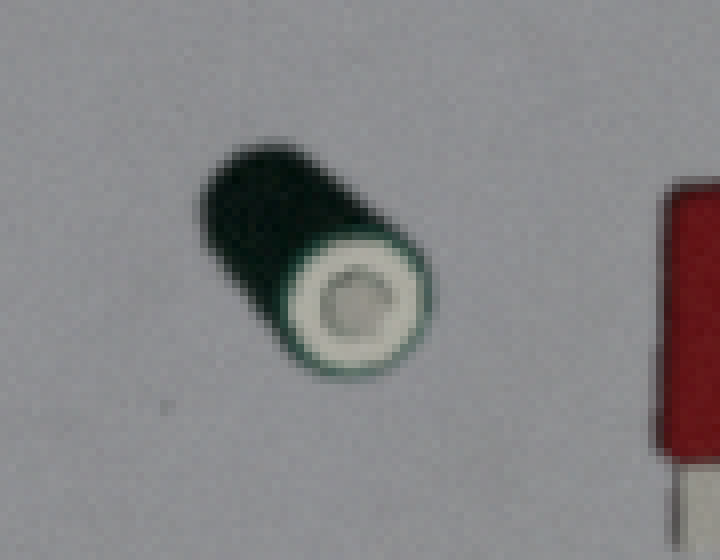

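```bash
python3 -m jog '[{"jaw":1,"dx":12,"dy":11.5,"dz":0,"wx":0,"wy":0,"wz":0},{"jaw":1,"dx":12,"dy":11.5,"dz":0,"wx":0,"wy":0,"wz":0},{"jaw":1,"dx":12,"dy":11.5,"dz":-5,"wx":0,"wy":0,"wz":0},{"jaw":1,"dx":11.5,"dy":11,"dz":-20,"wx":0,"wy":0,"wz":0},{"jaw":1,"dx":0,"dy":0,"dz":-40,"wx":0,"wy":0,"wz":0},{"jaw":1,"dx":0,"dy":0,"dz":-40,"wx":0,"wy":0,"wz":0},{"jaw":1,"dx":0,"dy":0,"dz":-40,"wx":0,"wy":0,"wz":0},{"jaw":1,"dx":0,"dy":0,"dz":-30,"wx":0,"wy":0,"wz":0},{"jaw":1,"dx":0,"dy":0,"dz":-18,"wx":0,"wy":0,"wz":0},{"jaw":1,"dx":0,"dy":0,"dz":0,"wx":0,"wy":0,"wz":0}]'
python3 -m jog '[{"jaw":0,"dx":0,"dy":0,"dz":0,"wx":0,"wy":0,"wz":0},{"jaw":0,"dx":0,"dy":0,"dz":0,"wx":0,"wy":0,"wz":0},{"jaw":0,"dx":0,"dy":0,"dz":0,"wx":0,"wy":0,"wz":0},{"jaw":0,"dx":0,"dy":0,"dz":0,"wx":0,"wy":0,"wz":0},{"jaw":0,"dx":0,"dy":0,"dz":0,"wx":0,"wy":0,"wz":0},{"jaw":0,"dx":0,"dy":0,"dz":0,"wx":0,"wy":0,"wz":0},{"jaw":0,"dx":0,"dy":0,"dz":0,"wx":0,"wy":0,"wz":0},{"jaw":0,"dx":0,"dy":0,"dz":0,"wx":0,"wy":0,"wz":0},{"jaw":0,"dx":0,"dy":0,"dz":0,"wx":0,"wy":0,"wz":0},{"jaw":0,"dx":0,"dy":0,"dz":0,"wx":0,"wy":0,"wz":0}]' 40
python3 w.py w4
```

```text
clock: 3.85
tool_pos: [0.4463, 0.2831, 0.0353]
orientation: [0.556, 0.831, -0.003, -0.002]
wrist_force: [-0.3, 0.1, 0.2]
gripper_width: 0.0856
finger_force: 0.0
clock: 4.85
tool_pos: [0.4489, 0.2873, 0.0394]
orientation: [0.554, 0.833, 0.001, 0.0]
wrist_force: [-0.3, 0.1, 6.8]
gripper_width: 0.0171
finger_force: 39.2
0 [ 0.488  0.401  1.964 -0.     0.775  0.091] [0.44892912 0.28728192 0.03938768] [5.53886158e-01 8.32592117e-01 5.62801280e-04 4.17465885e-04]
```

```bash
python3 -m jog '[{"jaw":0,"dx":0,"dy":0,"dz":30,"wx":0,"wy":0,"wz":0},{"jaw":0,"dx":0,"dy":0,"dz":45,"wx":0,"wy":0,"wz":0},{"jaw":0,"dx":0,"dy":0,"dz":45,"wx":0,"wy":0,"wz":0},{"jaw":0,"dx":0,"dy":-10,"dz":40,"wx":0,"wy":0,"wz":0},{"jaw":0,"dx":5,"dy":-40,"dz":0,"wx":0,"wy":0,"wz":-5},{"jaw":0,"dx":5,"dy":-48,"dz":0,"wx":0,"wy":0,"wz":-5},{"jaw":0,"dx":5,"dy":-48,"dz":0,"wx":0,"wy":0,"wz":-5},{"jaw":0,"dx":5,"dy":-48,"dz":0,"wx":0,"wy":0,"wz":-5},{"jaw":0,"dx":5,"dy":-48,"dz":0,"wx":0,"wy":0,"wz":-5},{"jaw":0,"dx":5,"dy":-48,"dz":0,"wx":0,"wy":0,"wz":-5}]'
python3 -m jog '[{"jaw":0,"dx":5,"dy":-48,"dz":0,"wx":0,"wy":0,"wz":-5},{"jaw":0,"dx":5,"dy":-48,"dz":0,"wx":0,"wy":0,"wz":-5},{"jaw":0,"dx":5,"dy":-48,"dz":0,"wx":0,"wy":0,"wz":-5},{"jaw":0,"dx":5,"dy":-48,"dz":0,"wx":0,"wy":0,"wz":-5},{"jaw":0,"dx":5,"dy":-40,"dz":0,"wx":0,"wy":0,"wz":-2},{"jaw":0,"dx":5,"dy":-20,"dz":-10,"wx":0,"wy":0,"wz":0},{"jaw":0,"dx":0,"dy":0,"dz":-20,"wx":0,"wy":0,"wz":0},{"jaw":0,"dx":0,"dy":0,"dz":-20,"wx":0,"wy":0,"wz":0},{"jaw":0,"dx":0,"dy":0,"dz":-20,"wx":0,"wy":0,"wz":0},{"jaw":0,"dx":0,"dy":0,"dz":0,"wx":0,"wy":0,"wz":0}]'
python3 w.py w5a; python3 w.py w5
```

```text
clock: 5.9
tool_pos: [0.4779, -0.0048, 0.1982]
orientation: [0.752, 0.66, 0.0, 0.0]
wrist_force: [0.8, 0.8, -0.7]
gripper_width: 0.0168
finger_force: 39.2
clock: 6.9
tool_pos: [0.5054, -0.2535, 0.1247]
orientation: [0.863, 0.505, -0.002, -0.003]
wrist_force: [-0.1, 0.8, -0.4]
gripper_width: 0.017
finger_force: 39.1
2 [-0.542  0.321  1.846  0.     0.975 -0.031] [ 0.5087354  -0.25525754  0.12888955] [8.62850222e-01 5.05459496e-01 2.14628400e-04 3.80765433e-04]
0 [-0.542  0.32   1.845  0.     0.975 -0.031] [ 0.50916779 -0.25552144  0.12946309] [8.62848843e-01 5.05460925e-01 5.09449469e-04 9.31465177e-04]
```

View pics/w5.png

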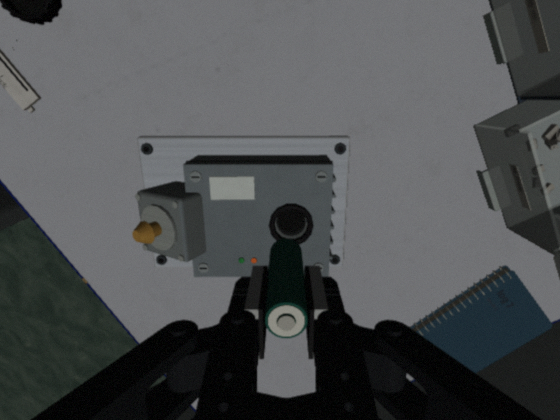

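Held cell: top at (286,320), bottom end near (288,242). Collar at about (291,223), and the port plug at about (147,232).

```bash
cat > rel.py <<'E'
import sys
from h import *
z=np.load(sys.argv[1]+'.npz'); im,K,T=z['im'],z['K'],z['T']; g=cv2.cvtColor(im,cv2.COLOR_BGR2GRAY); h=cv2.cvtColor(im,cv2.COLOR_BGR2HSV)
tz=arm.state()['tool_pos'][2]; tp=arm.state()['tool_pos']
R=np.array([[np.cos(1.062),np.sin(1.062)],[-np.sin(1.062),np.cos(1.062)]])
for r in (245,255,265,275,285,295): print(r, g[r,262:312:1].tolist()) if r in(255,285) else 0
k=((g>110)).astype(np.uint8); k[:300]=0;k[345:]=0;k[:,:264]=0;k[:,310:]=0
cs,_=cv2.findContours(k,0,1); c=max(cs,key=cv2.contourArea); print('topdisc',cv2.fitEllipse(cv2.convexHull(c)))
print('collar col',g[195:248,291].tolist()); print('collar row',g[222,262:320].tolist())
E
python3 rel.py w5
python3 - <<'E'
import cv2,numpy as np
im=cv2.imread('pics/w5.png'); cv2.imwrite('pics/w5c.png',cv2.resize(cv2.convertScaleAbs(im[195:345,240:340],alpha=2.2,beta=10),None,fx=4,fy=4,interpolation=3))
E
```

```text
255 [75, 75, 76, 76, 76, 74, 72, 51, 22, 12, 10, 13, 7, 12, 10, 14, 7, 7, 10, 12, 16, 16, 13, 14, 15, 11, 8, 8, 5, 10, 12, 9, 10, 16, 15, 11, 9, 14, 16, 28, 61, 80, 76, 73, 77, 74, 73, 75, 74, 75]
285 [5, 3, 8, 1, 1, 8, 8, 11, 11, 16, 11, 12, 6, 9, 10, 9, 14, 14, 17, 12, 11, 11, 12, 14, 10, 9, 17, 10, 12, 16, 10, 6, 10, 15, 11, 9, 12, 11, 13, 10, 11, 13, 7, 4, 6, 5, 5, 3, 4, 19]
topdisc ((285.80865478515625, 320.5921325683594), (30.30726432800293, 36.16402053833008), 88.73299407958984)
collar col [76, 79, 76, 82, 80, 79, 78, 75, 46, 17, 14, 18, 20, 15, 13, 10, 9, 11, 11, 12, 18, 14, 13, 12, 12, 9, 15, 10, 11, 13, 12, 14, 11, 12, 6, 20, 5, 19, 18, 25, 31, 49, 56, 37, 20, 13, 11, 13, 11, 15, 8, 11, 9]
collar row [78, 75, 76, 75, 76, 78, 73, 44, 15, 10, 20, 10, 19, 45, 34, 17, 15, 10, 12, 11, 13, 15, 10, 12, 6, 10, 11, 11, 10, 10, 13, 15, 11, 11, 16, 9, 16, 16, 16, 17, 14, 13, 20, 34, 44, 29, 9, 12, 19, 15, 31, 64, 75, 80, 79, 78, 77, 75]
```

View pics/w5c.png

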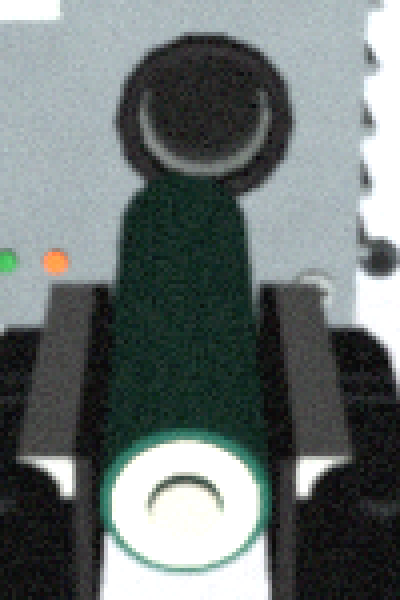

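```bash
python3 - <<'E'
from h import *
z=np.load('w5.npz'); K,T=z['K'],z['T']
tp=arm.state()['tool_pos']; a=2*np.arctan2(.5055,.8628); ex=np.array([np.cos(a),np.sin(a)]); ey=np.array([np.sin(a),-np.cos(a)])
top=ray(K,T,285.8,320.0,tp[2]-.0394+.066)[:2]
# cell axis near bottom: sides at row 255 are 269.3 and 301.7 
l=ray(K,T,269.2,255,tp[2]-.0394+.012)[:2]; r=ray(K,T,301.7,255,tp[2]-.0394+.012)[:2]
print('tcp',tp,'top rel tcp',(top-tp[:2])@ex*1e3,(top-tp[:2])@ey*1e3,'side mid y',((l+r)/2-tp[:2])@ey*1e3, (r-l)@ey*1e3)
for row in (223,224.5,226): 
    w=ray(K,T,290.95,row,.051)[:2]; print(row,'well',w,'rel tcp',(w-tp[:2])@ex*1e3,(w-tp[:2])@ey*1e3)
# bottom circle nearest-camera? image top edge of cell at row 239 col 287: point at bottom, +x side or base
for row in (238,239.5): print('bottom front',(ray(K,T,287,row,tp[2]-.0394)[:2]-tp[:2])@ex*1e3)
E
```

```text
tcp [ 0.50916779 -0.25552144  0.12946309] top rel tcp -2.240979185443673 -0.9049833357318134 side mid y -1.0103069101158657 17.947269481599584
223 well [ 0.51204596 -0.25618251] rel tcp 0.8305142079217471 2.833926144490488
224.5 well [ 0.51150654 -0.25715348] rel tcp -0.2802264462424412 2.8380985113813897
226 well [ 0.5109655  -0.25812739] rel tcp -1.3943195653771234 2.8422834714133383
bottom front 5.999504651752958
bottom front 5.055574961935125
```

I've now viewed all ten pictures, so the rest is numeric. Next: shift by the measured offset and lower the cell to just above the collar.

```bash
python3 -m jog '[{"jaw":0,"dx":2.3,"dy":-0.2,"dz":0,"wx":0,"wy":0,"wz":0},{"jaw":0,"dx":2.3,"dy":-0.2,"dz":0,"wx":0,"wy":0,"wz":0},{"jaw":0,"dx":0,"dy":0,"dz":-10,"wx":0,"wy":0,"wz":0},{"jaw":0,"dx":0,"dy":0,"dz":-10,"wx":0,"wy":0,"wz":0},{"jaw":0,"dx":0,"dy":0,"dz":-11,"wx":0,"wy":0,"wz":0},{"jaw":0,"dx":0,"dy":0,"dz":0,"wx":0,"wy":0,"wz":0},{"jaw":0,"dx":0,"dy":0,"dz":0,"wx":0,"wy":0,"wz":0},{"jaw":0,"dx":0,"dy":0,"dz":0,"wx":0,"wy":0,"wz":0},{"jaw":0,"dx":0,"dy":0,"dz":0,"wx":0,"wy":0,"wz":0},{"jaw":0,"dx":0,"dy":0,"dz":0,"wx":0,"wy":0,"wz":0}]'
python3 w.py w6
cat > prof.py <<'E'
import sys
from h import *
z=np.load(sys.argv[1]+'.npz'); im=z['im'];g=cv2.GaussianBlur(cv2.cvtColor(im,cv2.COLOR_BGR2GRAY),(3,3),0)
for r in range(200,285,4):
    m=g[r]<45; x=288; 
    while m[x-1]: x-=1
    y=288
    while m[y+1]: y+=1
    print(r,x,y,(x+y)/2, y-x+1, 'green-ness', [int(im[r,c,1])-int(im[r,c,2]) for c in (272,280,288,296,304)])
E
python3 prof.py w6
```

```text
clock: 8.1
tool_pos: [0.5132, -0.2558, 0.0978]
orientation: [0.863, 0.505, 0.0, 0.0]
wrist_force: [0.0, -0.1, -0.2]
gripper_width: 0.0171
finger_force: 39.1
0 [-0.538  0.372  1.851 -0.     0.918 -0.027] [ 0.51318394 -0.25576318  0.09772201] [8.62920597e-01 5.05339333e-01 2.15318650e-04 3.94435757e-04]
200 288 288 288.0 1 green-ness [5, 7, 6, 5, 4]
204 288 288 288.0 1 green-ness [4, 4, 6, 3, 5]
208 288 288 288.0 1 green-ness [7, 5, 5, 6, 5]
212 288 288 288.0 1 green-ness [7, 3, 7, 6, 3]
216 288 288 288.0 1 green-ness [7, 6, 4, 5, 5]
220 288 288 288.0 1 green-ness [6, 4, 6, 5, 7]
224 273 296 284.5 24 green-ness [4, -2, -2, 2, 6]
228 267 302 284.5 36 green-ness [-4, -2, -1, -3, 5]
232 264 305 284.5 42 green-ness [2, 2, 2, -2, 2]
236 262 307 284.5 46 green-ness [0, 0, 3, 5, -3]
240 261 308 284.5 48 green-ness [2, 11, 8, -2, 0]
244 269 301 285.0 33 green-ness [4, 8, 8, 10, 1]
248 270 309 289.5 40 green-ness [8, 8, 8, 12, -5]
252 261 308 284.5 48 green-ness [6, 10, 6, 14, 1]
256 263 307 285.0 45 green-ness [6, 10, 10, 13, -2]
260 266 303 284.5 38 green-ness [8, 8, 9, 12, 4]
264 269 302 285.5 34 green-ness [9, 8, 8, 11, 6]
268 253 319 286.0 67 green-ness [9, 9, 11, 9, 1]
272 252 320 286.0 69 green-ness [6, 6, 10, 9, 4]
276 251 321 286.0 71 green-ness [7, 11, 14, 7, 3]
280 237 338 287.5 102 green-ness [12, 11, 10, 9, 4]
284 235 337 286.0 103 green-ness [11, 11, 6, 12, 7]
```

```bash
python3 - <<'E'
from h import *
z=np.load('w6.npz'); im,K,T=z['im'],z['K'],z['T']
tp=arm.state()['tool_pos']; a=2*np.arctan2(.5054,.8629); ex=np.array([np.cos(a),np.sin(a)]); ey=np.array([np.sin(a),-np.cos(a)])
rel=lambda u,v,h: (np.array([(ray(K,T,u,v,h)[:2]-tp[:2])@ex,(ray(K,T,u,v,h)[:2]-tp[:2])@ey])*1e3).round(2)
print('well',rel(284.6,245.8,.0485))
print('G-R rows', [(r,round(float(np.mean(im[r,280:295,1].astype(float)-im[r,280:295,2])),1)) for r in range(226,250)])
print('gray', [(r,round(float(np.mean(im[r,280:295])),1)) for r in range(220,250)])
for r in(237,238,239,240): print(r,'front edge',rel(286,r,tp[2]-.0394)-[9.2,0])
g=cv2.cvtColor(im,cv2.COLOR_BGR2GRAY); k=(g>110).astype(np.uint8); k[:300]=0;k[345:]=0;k[:,:264]=0;k[:,310:]=0
cs,_=cv2.findContours(k,0,1); e=cv2.fitEllipse(cv2.convexHull(max(cs,key=cv2.contourArea))); print('top',e[0],rel(*e[0],tp[2]-.0394+.066))
l=rel(268.5,264,tp[2]-.03);r=rel(302.5,264,tp[2]-.03);print('sides',l,r)
E
```

```text
well [-3.64 -0.96]
G-R rows [(226, -0.9), (227, -1.1), (228, -1.2), (229, -0.1), (230, 0.3), (231, -0.5), (232, -0.7), (233, 0.8), (234, 0.3), (235, -0.3), (236, 0.3), (237, 0.4), (238, 3.0), (239, 6.4), (240, 9.1), (241, 9.9), (242, 9.7), (243, 9.1), (244, 9.5), (245, 10.7), (246, 9.2), (247, 8.7), (248, 10.0), (249, 9.1)]
gray [(220, 76.2), (221, 53.5), (222, 23.3), (223, 9.3), (224, 11.1), (225, 16.3), (226, 19.3), (227, 16.1), (228, 13.5), (229, 11.5), (230, 11.1), (231, 12.4), (232, 11.4), (233, 11.2), (234, 10.8), (235, 12.3), (236, 11.8), (237, 11.6), (238, 12.3), (239, 10.9), (240, 10.1), (241, 10.5), (242, 10.3), (243, 10.9), (244, 11.1), (245, 9.1), (246, 10.1), (247, 9.6), (248, 11.4), (249, 9.7)]
237 front edge [-2.86 -0.11]
238 front edge [-3.49 -0.11]
239 front edge [-4.12 -0.11]
240 front edge [-4.76 -0.11]
top (285.80950927734375, 320.5745849609375) [-3.   -0.34]
sides [ -6.3  -10.08] [-6.34  9.23]
```

```bash
python3 -m jog '[{"jaw":0,"dx":-0.6,"dy":-0.1,"dz":0,"wx":0,"wy":0,"wz":0},{"jaw":0,"dx":0,"dy":0,"dz":-2,"wx":0,"wy":0,"wz":0},{"jaw":0,"dx":0,"dy":0,"dz":-2,"wx":0,"wy":0,"wz":0},{"jaw":0,"dx":0,"dy":0,"dz":-2,"wx":0,"wy":0,"wz":0},{"jaw":0,"dx":0,"dy":0,"dz":-1.5,"wx":0,"wy":0,"wz":0},{"jaw":0,"dx":0,"dy":0,"dz":-1.5,"wx":0,"wy":0,"wz":0},{"jaw":0,"dx":0,"dy":0,"dz":-1.5,"wx":0,"wy":0,"wz":0},{"jaw":0,"dx":0,"dy":0,"dz":-1.5,"wx":0,"wy":0,"wz":0},{"jaw":0,"dx":0,"dy":0,"dz":0,"wx":0,"wy":0,"wz":0},{"jaw":0,"dx":0,"dy":0,"dz":0,"wx":0,"wy":0,"wz":0}]'
```

```text
clock: 9.15
tool_pos: [0.5122, -0.2557, 0.0852]
orientation: [0.863, 0.505, -0.0, -0.0]
wrist_force: [-0.1, 0.2, 0.4]
gripper_width: 0.0174
finger_force: 39.1
```

```bash
python3 -m jog '[{"jaw":0,"dx":0,"dy":0,"dz":-2.5,"wx":0,"wy":0,"wz":0},{"jaw":0,"dx":0,"dy":0,"dz":-2.5,"wx":0,"wy":0,"wz":0},{"jaw":0,"dx":0,"dy":0,"dz":-2.5,"wx":0,"wy":0,"wz":0},{"jaw":0,"dx":0,"dy":0,"dz":-2.5,"wx":0,"wy":0,"wz":0},{"jaw":0,"dx":0,"dy":0,"dz":-2.5,"wx":0,"wy":0,"wz":0},{"jaw":0,"dx":0,"dy":0,"dz":-2.5,"wx":0,"wy":0,"wz":0},{"jaw":0,"dx":0,"dy":0,"dz":-2.5,"wx":0,"wy":0,"wz":0},{"jaw":0,"dx":0,"dy":0,"dz":-2,"wx":0,"wy":0,"wz":0},{"jaw":0,"dx":0,"dy":0,"dz":-2,"wx":0,"wy":0,"wz":0},{"jaw":0,"dx":0,"dy":0,"dz":0,"wx":0,"wy":0,"wz":0}]'
```

```text
clock: 10.15
tool_pos: [0.512, -0.2555, 0.0634]
orientation: [0.863, 0.505, -0.0, -0.0]
wrist_force: [0.1, -0.4, -0.2]
gripper_width: 0.017
finger_force: 39.1
```

```bash
python3 -m jog '[{"jaw":0,"dx":0,"dy":0,"dz":-1,"wx":0,"wy":0,"wz":0},{"jaw":0,"dx":0,"dy":0,"dz":-1,"wx":0,"wy":0,"wz":0},{"jaw":0,"dx":0,"dy":0,"dz":-1,"wx":0,"wy":0,"wz":0},{"jaw":0,"dx":0,"dy":0,"dz":-0.6,"wx":0,"wy":0,"wz":0},{"jaw":0,"dx":0,"dy":0,"dz":0,"wx":0,"wy":0,"wz":0},{"jaw":0,"dx":0,"dy":0,"dz":0,"wx":0,"wy":0,"wz":0},{"jaw":0,"dx":0,"dy":0,"dz":0,"wx":0,"wy":0,"wz":0},{"jaw":0,"dx":0,"dy":0,"dz":0,"wx":0,"wy":0,"wz":0},{"jaw":0,"dx":0,"dy":0,"dz":0,"wx":0,"wy":0,"wz":0},{"jaw":0,"dx":0,"dy":0,"dz":0,"wx":0,"wy":0,"wz":0}]'
```

```text
clock: 11.15
tool_pos: [0.5123, -0.2557, 0.0602]
orientation: [0.863, 0.505, 0.0, -0.0]
wrist_force: [-0.6, 0.2, -0.6]
gripper_width: 0.0165
finger_force: 39.1
```

```bash
python3 -m jog '[{"jaw":0.3,"dx":0,"dy":0,"dz":0,"wx":0,"wy":0,"wz":0},{"jaw":0.5,"dx":0,"dy":0,"dz":0,"wx":0,"wy":0,"wz":0},{"jaw":0.7,"dx":0,"dy":0,"dz":0,"wx":0,"wy":0,"wz":0},{"jaw":0.7,"dx":0,"dy":0,"dz":0,"wx":0,"wy":0,"wz":0},{"jaw":0.7,"dx":0,"dy":0,"dz":0,"wx":0,"wy":0,"wz":0},{"jaw":0.7,"dx":0,"dy":0,"dz":10,"wx":0,"wy":0,"wz":0},{"jaw":0.7,"dx":0,"dy":0,"dz":20,"wx":0,"wy":0,"wz":0},{"jaw":0.7,"dx":0,"dy":0,"dz":20,"wx":0,"wy":0,"wz":0},{"jaw":1,"dx":0,"dy":0,"dz":20,"wx":0,"wy":0,"wz":0},{"jaw":1,"dx":0,"dy":0,"dz":0,"wx":0,"wy":0,"wz":0}]'
python3 w.py w7; python3 - <<'E'
from h import *
z=np.load('w7.npz'); im,d,K,T=z['im'],z['d'],z['K'],z['T']; print(d[200:345:12,285].round(3))
C=cloud(d,K,T); m=(np.hypot(C[...,0]-.512,C[...,1]+.2565)<.03)&(C[...,2]>.055); print(m.sum(),C[m][:,2].max(),np.percentile(C[m][:,2],[50,95]),C[m&(C[...,2]>.08)].mean(0), 
 )
g=cv2.cvtColor(im,cv2.COLOR_BGR2GRAY)
ys,xs=np.nonzero(m&(C[...,2]>.08)); print(xs.mean(),ys.mean(),ys.min(),ys.max()); print(im[int(ys.mean()),int(xs.mean())])
from workcell import arm
im,d,K,T,p=grab('scene'); C=cloud(d,K,T); m=(np.hypot(C[...,0]-.510,C[...,1]+.2545)<.025)&(C[...,2]>.06); print('scene',m.sum(),C[m].max(0),C[m].mean(0))
E
```

```text
clock: 12.15
tool_pos: [0.5149, -0.2572, 0.1342]
orientation: [0.863, 0.505, 0.002, 0.003]
wrist_force: [0.3, -1.3, 0.9]
gripper_width: 0.0849
finger_force: 0.0
3 [-0.539  0.326  1.838  0.     0.98  -0.028] [ 0.51145601 -0.25519099  0.12917883] [ 8.62948940e-01  5.05290219e-01 -4.49044064e-04 -8.48201775e-04]
[0.236 0.24  0.217 0.203 0.202 0.208 0.254 0.31  0.313 0.318 0.322 0.326
 0.332]
5850 0.21955108616727825 [0.20987419 0.21712861] [ 0.5174303  -0.24689482  0.19385682]
290.4231398944879 385.2463161724577 229 419
[103 102 101]
scene 283 [ 0.53157627 -0.2297608   0.48389374] [ 0.51067538 -0.24521962  0.26432343]
```

```bash
python3 - <<'E'
from h import *
z=np.load('w7.npz'); im,d,K,T=z['im'],z['d'],z['K'],z['T']; C=cloud(d,K,T)
g=cv2.cvtColor(im,cv2.COLOR_BGR2GRAY); h=cv2.cvtColor(im,cv2.COLOR_BGR2HSV)
m=(np.hypot(C[...,0]-.512,C[...,1]+.2565)<.02)&(C[...,2]>.07)&(C[...,2]<.1); print('cell',m.sum(),np.percentile(C[m][:,2],[10,50,90]),C[m].mean(0))
k=(m&(g>110)).astype(np.uint8); cs,_=cv2.findContours(k,0,1); e=cv2.fitEllipse(cv2.convexHull(max(cs,key=cv2.contourArea))); print(e, 'top@.086',ray(K,T,*e[0],.086))
# port
b=((h[...,1]>100)&(h[...,0]<30)&(h[...,2]>60)).astype(np.uint8); b[:,:100]=0;b[:,220:]=0;b[:180]=0;b[280:]=0
cs,_=cv2.findContours(b,0,1); c=max(cs,key=cv2.contourArea); print('brass',cv2.boundingRect(c),cv2.contourArea(c),cv2.fitEllipse(c))
x,y,w,hh=cv2.boundingRect(c)
P=C[b>0]; print('brass pts',P.min(0),P.max(0))
for v in range(y-14,y+hh+16,5): print(v,' '.join(f'{int(g[v,u]):3d}' for u in range(x-12,x+60,3)))
# flange plane
yaw=np.deg2rad(-29.4); ax=np.array([-.5*np.cos(yaw),-.5*np.sin(yaw),.866])
D=(C-np.array([.431,-.2088,.0506])); s=D@ax; r=np.linalg.norm(D-s[...,None]*ax,axis=-1)
q=(r<.03)&(np.abs(s)<.02); print('along-axis hist',np.histogram(s[q],bins=20,range=(-.02,.02)))
np.savez('s',s=s,r=r)
E
```

```text
cell 907 [0.07591064 0.08677026 0.08829034] [ 0.5118333  -0.25454952  0.08462399]
((285.9798583984375, 248.09397888183594), (21.057096481323242, 23.256521224975586), 92.79423522949219) top@.086 [ 0.51032236 -0.25765516  0.086     ]
brass (130, 225, 28, 20) 313.5 ((143.1914825439453, 235.0677947998047), (16.604520797729492, 26.93316650390625), 73.86672973632812)
brass pts [ 0.41133918 -0.22011619  0.04536935] [ 0.43596801 -0.20535126  0.07298951]
211 101 105 102 105 104 105  76  65  84  83  83  83  83  71  40  56  64  67  64  68  67  48  46  49
216 101 105 102 101 107 105  83  79  75  77  79  80  84  85  80  63  39  64  66  62  67  45  49  47
221 105 102 102 102 104 103 100  78  82  82  82  76  83  81  82  82  68  49  67  62  67  54  49  52
226 102 102 102 103 106  97  30  39  47  55  24  29  35  75  82  84  83  60  62  65  67  58  51  50
231 103 103 105 103  90  41  51  56  63  67  65  48  49  53  83  78  78  78  55  67  68  57  49  50
236 102 102 105 103  75  74  73  74  74  73  76  63  60  76  81  79  82  85  58  65  68  63  47  49
241 104 103 102 102  98  74  74  75  75  74  77  80  81  82  82  84  83  80  58  62  67  66  49  46
246 103 104 103 103 104 103 102 101  63  64  71  82  83  85  82  86  85  66  70  62  67  68  52  49
251 104 104 101 100 100 102 103  99  88  80  67  65  67  72  76  71  66  67  67  68  65  67  52  48
256 101 104 100 101 105 103 105 102 104 103 105 100 110  44  38  60  68  68  65  66  51  69  59  47
along-axis hist (array([ 146,  113,  122,  122,  125,  129,  128,  120,  142,  246, 1047,
        543,  463,   35,   37,    7,   80,   82,   82,   93]), array([-0.02 , -0.018, -0.016, -0.014, -0.012, -0.01 , -0.008, -0.006,
       -0.004, -0.002,  0.   ,  0.002,  0.004,  0.006,  0.008,  0.01 ,
        0.012,  0.014,  0.016,  0.018,  0.02 ]))
```

```bash
python3 - <<'E'
from h import *
s=np.load('scene.npz'); C=cloud(s['d'],s['K'],s['T']).reshape(-1,3)
m=(C[:,0]>.35)&(C[:,0]<.75)&(C[:,1]>-.35)&(C[:,1]<.4)
for zt in(.07,.12): 
    q=C[m&(C[:,2]>zt)]; H,_,_=np.histogram2d(q[:,0],q[:,1],bins=[np.arange(.35,.751,.05),np.arange(-.35,.401,.05)]); print(zt);print(H.astype(int))
q=C[(np.hypot(C[:,0]-.59,C[:,1]-.273)<.09)&(C[:,2]>.03)&(np.hypot(C[:,0]-.59,C[:,1]-.273)>.03)]; print(len(q), q.max(0) if len(q) else '')
tp=C[(np.hypot(C[:,0]-.59,C[:,1]-.273)<.03)&(C[:,2]>.124)]; print('tail pts',len(tp),tp.mean(0))
E
```

```text
0.07
[[  0   0   0   0   0   0   0   0   0   0   0   0   0   0   0]
 [  0   0   0   0   0   0   0   0   0   0   0   0   0   0   0]
 [  0   0   0   0   0   0   0   0   0 140 108   4   0   0   0]
 [  0   0   0   0   0   0   0   0   0 227 262   5   0   0   0]
 [  0   0   0   0   0   0   0   0   0  55 105   0 390   0   0]
 [  0   0   0   0   0   0  43  98 161   8   0   0  27   0   0]
 [363 299 365 242   0   0 167 402 368 312   0   0   0   0   0]
 [144 237 188 828   0   0 105 241 259 304   0   0   0   0 241]]
0.12
[[  0   0   0   0   0   0   0   0   0   0   0   0   0   0   0]
 [  0   0   0   0   0   0   0   0   0   0   0   0   0   0   0]
 [  0   0   0   0   0   0   0   0   0   0   0   0   0   0   0]
 [  0   0   0   0   0   0   0   0   0   0   0   0   0   0   0]
 [  0   0   0   0   0   0   0   0   0   0   0   0 108   0   0]
 [  0   0   0   0   0   0   0   1   5   1   0   0   9   0   0]
 [239 155 230 199   0   0 122 261 280  54   0   0   0   0   0]
 [144 233 173 546   0   0 105 241 259  58   0   0   0   0   0]]
349 [0.67527691 0.24869266 0.08068254]
tail pts 101 [0.59033274 0.27557426 0.1289467 ]
```

```bash
python3 -m jog '[{"jaw":1,"dx":0,"dy":0,"dz":40,"wx":0,"wy":0,"wz":0},{"jaw":1,"dx":0,"dy":20,"dz":40,"wx":0,"wy":0,"wz":0},{"jaw":1,"dx":0,"dy":46,"dz":20,"wx":0,"wy":0,"wz":7},{"jaw":1,"dx":2,"dy":49,"dz":0,"wx":0,"wy":0,"wz":7},{"jaw":1,"dx":5,"dy":49,"dz":0,"wx":0,"wy":0,"wz":7},{"jaw":1,"dx":5,"dy":49,"dz":0,"wx":0,"wy":0,"wz":7},{"jaw":1,"dx":5,"dy":49,"dz":0,"wx":0,"wy":0,"wz":7},{"jaw":1,"dx":5,"dy":49,"dz":0,"wx":0,"wy":0,"wz":7},{"jaw":1,"dx":5,"dy":49,"dz":0,"wx":0,"wy":0,"wz":7},{"jaw":1,"dx":5,"dy":49,"dz":0,"wx":0,"wy":0,"wz":7}]' 100
```

```text
clock: 13.4
tool_pos: [0.5434, 0.155, 0.2288]
orientation: [0.523, 0.853, -0.001, -0.001]
wrist_force: [1.0, -0.0, -0.0]
gripper_width: 0.0855
finger_force: 0.0
```

```bash
python3 w.py w8; python3 - <<'E'
from h import *
z=np.load('w8.npz'); im,d,K,T=z['im'],z['d'],z['K'],z['T']; C=cloud(d,K,T); h=cv2.cvtColor(im,cv2.COLOR_BGR2HSV)
m=(np.hypot(C[...,0]-.59,C[...,1]-.275)<.035)&(C[...,2]>.124)&(C[...,2]<.14); print('tail',m.sum(),C[m].mean(0) if m.any() else '')
if m.any():
    cs,_=cv2.findContours(m.astype(np.uint8),0,1); c=max(cs,key=cv2.contourArea); e=cv2.minEnclosingCircle(c); print(e,ray(K,T,*e[0],.13))
y=((h[...,0]>18)&(h[...,0]<32)&(h[...,1]>120)).astype(np.uint8); cs,_=cv2.findContours(y,0,1)
for c in cs:
    if cv2.contourArea(c)>100: e=cv2.fitEllipse(c); print('yellow',e,ray(K,T,*e[0],.075))
E
```

```text
5 [ 1.960e-01  1.960e-01  1.779e+00 -1.000e-03  1.169e+00 -2.690e-01] [0.54362086 0.15217792 0.22903784] [ 5.25115260e-01  8.51030310e-01 -1.01069003e-03 -5.95661885e-04]
tail 1193 [0.59093374 0.27192612 0.13177766]
((429.7203369140625, 94.2796630859375), 21.009071350097656) [0.59123665 0.27242179 0.13      ]
yellow ((404.8697509765625, 95.280517578125), (42.61941146850586, 47.5789794921875), 33.53948974609375) [0.59261448 0.27273326 0.075     ]
```

```bash
python3 -m jog '[{"jaw":1,"dx":9,"dy":22,"dz":0,"wx":0,"wy":0,"wz":0},{"jaw":1,"dx":13,"dy":34,"dz":0,"wx":0,"wy":0,"wz":0},{"jaw":1,"dx":13,"dy":34,"dz":0,"wx":0,"wy":0,"wz":0},{"jaw":1,"dx":12,"dy":31,"dz":0,"wx":0,"wy":0,"wz":0},{"jaw":1,"dx":0,"dy":0,"dz":0,"wx":0,"wy":0,"wz":0},{"jaw":1,"dx":0,"dy":0,"dz":-30,"wx":0,"wy":0,"wz":0},{"jaw":1,"dx":0,"dy":0,"dz":-40,"wx":0,"wy":0,"wz":0},{"jaw":1,"dx":0,"dy":0,"dz":-40,"wx":0,"wy":0,"wz":0},{"jaw":1,"dx":0,"dy":0,"dz":-30,"wx":0,"wy":0,"wz":0},{"jaw":1,"dx":0,"dy":0,"dz":-6,"wx":0,"wy":0,"wz":0}]' 100
python3 -m jog '[{"jaw":0.7,"dx":0,"dy":0,"dz":0,"wx":0,"wy":0,"wz":0},{"jaw":0.4,"dx":0,"dy":0,"dz":0,"wx":0,"wy":0,"wz":0},{"jaw":0.4,"dx":0,"dy":0,"dz":0,"wx":0,"wy":0,"wz":0},{"jaw":0.3,"dx":0,"dy":0,"dz":0,"wx":0,"wy":0,"wz":0},{"jaw":0.2,"dx":0,"dy":0,"dz":0,"wx":0,"wy":0,"wz":0},{"jaw":0,"dx":0,"dy":0,"dz":0,"wx":0,"wy":0,"wz":0},{"jaw":0,"dx":0,"dy":0,"dz":0,"wx":0,"wy":0,"wz":0},{"jaw":0,"dx":0,"dy":0,"dz":0,"wx":0,"wy":0,"wz":0},{"jaw":0,"dx":0,"dy":0,"dz":0,"wx":0,"wy":0,"wz":0},{"jaw":0,"dx":0,"dy":0,"dz":0,"wx":0,"wy":0,"wz":0}]' 100
```

```text
clock: 14.7
tool_pos: [0.5874, 0.27, 0.0789]
orientation: [0.526, 0.851, -0.004, -0.003]
wrist_force: [-0.2, 0.2, -0.1]
gripper_width: 0.0853
finger_force: 0.0
clock: 15.7
tool_pos: [0.5926, 0.2747, 0.0865]
orientation: [0.525, 0.851, 0.001, 0.001]
wrist_force: [-1.3, -1.4, 5.9]
gripper_width: 0.0222
finger_force: 97.5
```

```bash
python3 -m jog '[{"jaw":0,"dx":0,"dy":0,"dz":10,"wx":0,"wy":0,"wz":0},{"jaw":0,"dx":0,"dy":0,"dz":15,"wx":0,"wy":0,"wz":0},{"jaw":0,"dx":0,"dy":0,"dz":20,"wx":0,"wy":0,"wz":0},{"jaw":0,"dx":0,"dy":0,"dz":20,"wx":0,"wy":0,"wz":0},{"jaw":0,"dx":0,"dy":0,"dz":20,"wx":0,"wy":0,"wz":0},{"jaw":0,"dx":0,"dy":0,"dz":20,"wx":0,"wy":0,"wz":0},{"jaw":0,"dx":0,"dy":0,"dz":20,"wx":0,"wy":0,"wz":0},{"jaw":0,"dx":0,"dy":0,"dz":10,"wx":0,"wy":0,"wz":0},{"jaw":0,"dx":0,"dy":0,"dz":5,"wx":0,"wy":0,"wz":0},{"jaw":0,"dx":0,"dy":0,"dz":0,"wx":0,"wy":0,"wz":0}]' 100
cat > port.py <<'E'
import sys
from h import *
yaw=np.deg2rad(-29.4); ax=np.array([-.5*np.cos(yaw),-.5*np.sin(yaw),.866]); lx=np.array([np.cos(yaw),np.sin(yaw),0]); ly=np.array([-np.sin(yaw),np.cos(yaw),0]); e1=np.cross(ly,ax)
for n in sys.argv[1:]:
    z=np.load(n+'.npz'); im,d,K,T=z['im'],z['d'],z['K'],z['T']; C=cloud(d,K,T); h=cv2.cvtColor(im,cv2.COLOR_BGR2HSV); g=cv2.cvtColor(im,cv2.COLOR_BGR2GRAY)
    D=C-np.array([.431,-.211,.053]); s=D@ax; r=np.linalg.norm(D-s[...,None]*ax,axis=-1)
    q=(r<.03)&(np.abs(s)<.012)&(h[...,1]<40); lo=np.percentile(g[q],[20,80]); th=g[q].mean()
    t,_=cv2.threshold(g[q].reshape(-1,1),0,255,cv2.THRESH_OTSU); hi=np.median(g[q][g[q]>t]); 
    fl=q&(g>hi-.10*hi)&(g<hi*1.15)
    k=cv2.morphologyEx(fl.astype(np.uint8),cv2.MORPH_OPEN,np.ones((3,3))); N,L,S,_=cv2.connectedComponentsWithStats(k); i=1+np.argmax(S[1:,4]); k=L==i
    P=C[k]; c=P.mean(0); u,sv,vt=np.linalg.svd(P-c); nrm=vt[2]*np.sign(vt[2][2])
    print(n,'otsu',t,hi,'n',len(P),'centroid',c.round(4),'normal',nrm.round(3),'ax',ax.round(3),'rms',(sv[2]/len(P)**.5).round(4),'s',np.median(s[k]).round(4))
    # circle on plane: hull contour -> plane coords
    cs,_=cv2.findContours(k.astype(np.uint8),0,1); hull=cv2.convexHull(max(cs,key=cv2.contourArea))[:,0,:].astype(float)
    pl=np.median(C[k]@ax); pts=[]
    for uu,vv in hull:
        w=T[:3,:3]@np.array([(uu-K[0,2])/K[0,0],-(vv-K[1,2])/K[1,1],-1]); o=T[:3,3]; pts.append(o+w*(pl-o@ax)/(w@ax))
    pts=np.array(pts); cc,rr=cv2.minEnclosingCircle(np.stack([pts@e1,pts@ly],1).astype(np.float32)*1000)
    seat=cc[0]/1000*e1+cc[1]/1000*ly+pl*ax; print('  circle r',rr,'seat',seat.round(4),'hull bbox',hull.min(0),hull.max(0))
    b=(h[...,1]>100)&(h[...,0]<30)&(r<.03)&(s>0); print('  brass max s',np.percentile(s[b],[50,95]).round(4),'lateral',np.median((C[b]@ly)-seat@ly).round(4))
E
python3 port.py w2 w7
```

```text
clock: 16.7
tool_pos: [0.5914, 0.2743, 0.2247]
orientation: [0.525, 0.851, 0.0, 0.0]
wrist_force: [0.5, 0.9, -2.2]
gripper_width: 0.0222
finger_force: 97.9
w2 otsu 68.0 80.0 n 523 centroid [ 0.4376 -0.2222  0.0588] normal [-0.431  0.229  0.873] ax [-0.436  0.245  0.866] rms 0.0009 s -0.0007
  circle r 27.628629684448242 seat [ 0.4339 -0.2159  0.0551] hull bbox [240. 145.] [274. 189.]
  brass max s [0.0149 0.019 ] lateral 0.0026
w7 otsu 57.0 68.0 n 880 centroid [ 0.4396 -0.2159  0.058 ] normal [-0.418  0.237  0.877] ax [-0.436  0.245  0.866] rms 0.0008 s -0.0006
  circle r 27.91631507873535 seat [ 0.4354 -0.2154  0.0557] hull bbox [136. 198.] [182. 259.]
  brass max s [0.0137 0.0186] lateral 0.0021
```

```bash
sed -i 's/fl=q&.*/lo_={"w2":86,"w7":74}.get(n,0); fl=q\&(g>lo_)\&(g<lo_+19)\&(r<.024)/' port.py; python3 port.py w2 w7; python3 - <<'E'
from h import *
z=np.load('w7.npz'); g=cv2.cvtColor(z['im'],6)
for v in range(205,262,4): print(v,' '.join(f'{int(g[v,u]):3d}' for u in range(124,196,3)))
E
```

```text
w2 otsu 68.0 80.0 n 456 centroid [ 0.4353 -0.2134  0.0587] normal [-0.439  0.243  0.865] ax [-0.436  0.245  0.866] rms 0.0006 s 0.0025
  circle r 15.945368766784668 seat [ 0.4318 -0.2129  0.0569] hull bbox [241. 150.] [267. 182.]
  brass max s [0.0149 0.019 ] lateral 0.0009
w7 otsu 57.0 68.0 n 702 centroid [ 0.4348 -0.213   0.0584] normal [-0.442  0.243  0.863] ax [-0.436  0.245  0.866] rms 0.0005 s 0.0025
  circle r 15.992630004882812 seat [ 0.432  -0.2127  0.0569] hull bbox [139. 208.] [170. 251.]
  brass max s [0.0137 0.0186] lateral 0.0014
205 100 105 102 103  67  62  65  64  54  51  61  67  64  66  65  80  76  60  62  50  46  47  48  49
209 102 104 102 105  70  63  79  79  80  81  72  35  47  64  63  67  77  67  61  46  48  48  47  44
213 103 102 103 103  78  74  83  83  81  82  85  79  73  36  58  68  66  68  65  50  50  48  48  49
217 101 103 102 101  94  80  80  79  82  80  81  84  84  74  43  67  64  67  68  53  47  47  49  48
221 102 102 104 103 100  78  82  82  82  76  83  81  82  82  68  49  67  62  67  54  49  52  46  47
225 105 101 104 103  37  37  44  52  25  29  34  8
[... 249 characters left out ...]

237 101 103  79  74  75  75  76  74  77  62  69  79  81  84  82  83  58  66  68  63  52  47  48  50
241 102 102  98  74  74  75  75  74  77  80  81  82  82  84  83  80  58  62  67  66  49  46  47  49
245 104 103 102 105 102  98  45  63  73  79  80  88  88  82  85  70  62  66  66  68  50  47  50  50
249  99 103 103 103 102 100  83  64  65  68  77  82  83  83  82  65  64  65  63  68  54  47  51  50
253 100 104 101 101 105 102 102 100  95  80  64  66  64  66  64  63  64  67  65  70  58  51  50  46
257 104 104 104 102 102 101 104 102 100 101  92  24  26  53  68  64  67  71  53  68  57  49  47  55
261 104 100 103 103 105 101 102 101 103  98  47   9  18  33 107 107 103  95  84  69  59  82  67  66
```

```bash
cat > held.py <<'E'
import sys
from h import *
from scipy.optimize import least_squares
from scipy.spatial.transform import Rotation as R
n=sys.argv[1]; st=arm.state(); z=np.load(n+'.npz'); C=cloud(z['d'],z['K'],z['T'])
P=((C-st['tool_pos'])@R.from_quat(st['orientation']).as_matrix()).reshape(-1,3)*1e3
for a,b,rad in((-42,-28,12),(24,36,14),(36,48,14),(48,60,14)):
    Q=P[(P[:,2]>a)&(P[:,2]<b)&(np.hypot(P[:,0]+3,P[:,1])<22)]
    if len(Q)<30: print(a,len(Q)); continue
    f=least_squares(lambda c:np.hypot(Q[:,0]-c[0],Q[:,1]-c[1])-rad,[-3,0],loss='soft_l1'); print((a,b),len(Q),f.x.round(2),'rms',np.sqrt(np.mean(f.fun**2)).round(2))
Q=P[(np.hypot(P[:,0]+3,P[:,1])<14)&(P[:,2]>-60)]; print('zmax',np.percentile(Q[:,2],[1,99,99.8]), np.histogram(Q[:,2],bins=range(-60,90,5))[0])
E
python3 w.py w9; python3 held.py w9
```

```text
1 [ 0.367  0.366  1.574  0.     1.204 -0.099] [0.59052337 0.27391174 0.22299468] [ 5.24678518e-01  8.51299861e-01 -7.87547469e-04 -6.16170598e-04]
(-42, -28) 2298 [-0.83  0.01] rms 3.82
(24, 36) 210 [-1.79 -0.01] rms 0.21
(36, 48) 294 [-1.87 -0.04] rms 0.21
(48, 60) 255 [-2.05 -0.06] rms 0.22
zmax [-49.42499024 203.6062569  204.30021314] [  17   39 2966  797  483  337  381  337  308  272  268  229  196  298
    6    0    0    0    0    0    0    0    0    0    0    0    0    0
    0]
```

```bash
python3 -m jog '[{"jaw":0,"dx":-8,"dy":-20,"dz":0,"wx":0,"wy":0,"wz":-2.5},{"jaw":0,"dx":-18,"dy":-42,"dz":0,"wx":0,"wy":0,"wz":-5.3},{"jaw":0,"dx":-18,"dy":-42,"dz":0,"wx":0,"wy":0,"wz":-5.3},{"jaw":0,"dx":-18,"dy":-42,"dz":0,"wx":0,"wy":0,"wz":-5.3},{"jaw":0,"dx":-18,"dy":-42,"dz":0,"wx":0,"wy":0,"wz":-5.3},{"jaw":0,"dx":-18,"dy":-42,"dz":0,"wx":0,"wy":0,"wz":-5.3},{"jaw":0,"dx":-18,"dy":-42,"dz":0,"wx":0,"wy":0,"wz":-5.3},{"jaw":0,"dx":-18,"dy":-42,"dz":0,"wx":0,"wy":0,"wz":-5.3},{"jaw":0,"dx":-18,"dy":-42,"dz":0,"wx":0,"wy":0,"wz":-5.3},{"jaw":0,"dx":-18,"dy":-42,"dz":0,"wx":0,"wy":0,"wz":-5.3}]' 100
python3 -m jog '[{"jaw":0,"dx":-15,"dy":-40,"dz":0,"wx":0,"wy":0,"wz":-5.3},{"jaw":0,"dx":-14,"dy":-23,"dz":0,"wx":0,"wy":0,"wz":-0.6},{"jaw":0,"dx":0,"dy":0,"dz":0,"wx":-1.47,"wy":-2.61,"wz":0},{"jaw":0,"dx":0,"dy":0,"dz":0,"wx":-2.95,"wy":-5.23,"wz":0},{"jaw":0,"dx":0,"dy":0,"dz":0,"wx":-2.95,"wy":-5.23,"wz":0},{"jaw":0,"dx":0,"dy":0,"dz":0,"wx":-2.95,"wy":-5.23,"wz":0},{"jaw":0,"dx":0,"dy":0,"dz":0,"wx":-2.95,"wy":-5.23,"wz":0},{"jaw":0,"dx":0,"dy":0,"dz":0,"wx":-1.47,"wy":-2.61,"wz":0},{"jaw":0,"dx":0,"dy":0,"dz":0,"wx":0,"wy":0,"wz":0},{"jaw":0,"dx":0,"dy":0,"dz":0,"wx":0,"wy":0,"wz":0}]' 100
cat > tgt.py <<'E'
from h import *
from scipy.spatial.transform import Rotation as R
import sys
gap=float(sys.argv[1]); seat=np.array([float(x) for x in sys.argv[2:5]]); off=np.array([float(x) for x in sys.argv[5:8]])/1e3
yaw=np.deg2rad(-29.4); ax=np.array([-.5*np.cos(yaw),-.5*np.sin(yaw),.8660]); ly=np.array([-np.sin(yaw),np.cos(yaw),0])
Rt=np.stack([ly,np.cross(-ax,ly),-ax],1); st=arm.state(); R0=R.from_quat(st['orientation'])
rv=(R.from_matrix(Rt)*R0.inv()).as_rotvec(degrees=True)
tp=seat+ax*gap-Rt@off
print('q',st['q'].round(3),'tp',st['tool_pos'].round(4)); print('shift mm',((tp-st['tool_pos'])*1e3).round(2),'turn deg',rv.round(2),'F',st['wrist_force'].round(1),'F.ax',(st['wrist_force']@ax).round(2))
E
python3 tgt.py .03 .432 -.2128 .0562 -2.15 0 66
```

```text
clock: 17.8
tool_pos: [0.4195, -0.125, 0.2231]
orientation: [0.837, 0.547, -0.0, -0.001]
wrist_force: [1.8, -0.7, -0.6]
gripper_width: 0.0221
finger_force: 98.0
clock: 18.8
tool_pos: [0.3918, -0.1865, 0.2235]
orientation: [0.834, 0.487, 0.13, 0.223]
wrist_force: [0.8, 0.3, -0.7]
gripper_width: 0.0221
finger_force: 98.3
q [-0.563 -0.397  2.414  0.044  0.604 -0.079] tp [ 0.3918 -0.1865  0.2235]
shift mm [ -0.51  -0.82 -84.15] turn deg [-0.05 -0.1   0.  ] F [ 0.8  0.3 -0.7] F.ax -0.9
```

```bash
python3 -m jog '[{"jaw":0,"dx":-0.5,"dy":-0.8,"dz":-5,"wx":0,"wy":0,"wz":0},{"jaw":0,"dx":0,"dy":0,"dz":-12,"wx":0,"wy":0,"wz":0},{"jaw":0,"dx":0,"dy":0,"dz":-14,"wx":0,"wy":0,"wz":0},{"jaw":0,"dx":0,"dy":0,"dz":-14,"wx":0,"wy":0,"wz":0},{"jaw":0,"dx":0,"dy":0,"dz":-14,"wx":0,"wy":0,"wz":0},{"jaw":0,"dx":0,"dy":0,"dz":-12,"wx":0,"wy":0,"wz":0},{"jaw":0,"dx":0,"dy":0,"dz":-8,"wx":0,"wy":0,"wz":0},{"jaw":0,"dx":0,"dy":0,"dz":-5,"wx":0,"wy":0,"wz":0},{"jaw":0,"dx":0,"dy":0,"dz":0,"wx":0,"wy":0,"wz":0},{"jaw":0,"dx":0,"dy":0,"dz":0,"wx":0,"wy":0,"wz":0}]' 100
python3 w.py w10; python3 held.py w10; sed -i 's/"w7":74/"w7":74,"w10":int(__import__("os").environ.get("LO","74"))/' port.py; python3 tgt.py .03 .432 -.2128 .0562 -2.15 0 66
python3 - <<'E'
from h import *
from scipy.spatial.transform import Rotation as R
z=np.load('w10.npz'); g=cv2.cvtColor(z['im'],6); K,T=z['K'],z['T']
def px(X):
    c=T[:3,:3].T@(X-T[:3,3]); return K[0,2]+K[0,0]*c[0]/-c[2], K[1,2]-K[1,1]*c[1]/-c[2]
u,v=px(np.array([.432,-.2128,.0562])); print('seat px',u,v)
for r in range(int(v)-36,int(v)+24,4): print(r,' '.join(f'{int(g[r,c]):3d}' for c in range(int(u)-42,int(u)+43,4)))
E
```

```text
clock: 19.8
tool_pos: [0.3922, -0.188, 0.1405]
orientation: [0.834, 0.487, 0.131, 0.224]
wrist_force: [-0.2, 0.8, -2.2]
gripper_width: 0.0222
finger_force: 98.3
0 [-0.566 -0.216  2.494  0.079  0.341 -0.121] [ 0.39234579 -0.18801088  0.14077359] [0.83379347 0.48729128 0.13080911 0.22410855]
(-42, -28) 2363 [-1.07  0.2 ] rms 3.8
(24, 36) 190 [-1.91  0.05] rms 0.23
(36, 48) 286 [-2.02  0.05] rms 0.22
(48, 60) 267 [-2.2   0.01] rms 0.24
zmax [-48.43412355  96.55182437  97.12803389] [  12   29 2295 1310  598  349  387  337  326  268  267  252  197  261
   87    0    0    0    0    0    0    0    1    1    0    0    0    0
    5]
q [-0.566 -0.216  2.494  0.079  0.341 -0.121] tp [ 0.3923 -0.188   0.1408]
shift mm [-1.11  0.65 -1.44] turn deg [ 0.05  0.06 -0.  ] F [-0.2  0.3 -1.9] F.ax -1.49
seat px 282.5951799127086 217.9596691530637
181 139 135  58  35  27  26  20  24  25  25  28  28  28  20  20  84  88  85  84  83 154 154
185 135 131  28  24  23  27  27  24  25  23  27  25  26  24  28  26  24  29  86  84 151 140
189 129 128  24  25  49  57  56  55  58  55  56  61  61  59  58  55  58  57  
[... 418 characters left out ...]
 102 100 102 102 103 101 104 102  85  87  81  88  85  85
213 138 135  31  27  67  79 100 105 102  90  60  63 101 106 106 106  81  86  80  87  83  87
217 132 129  38  26  62  79  97  97  88  29  27  29  31  41  93  98  90  86  85  85  87  84
221 131 132  52  20  62  83 103  99  30  30  26  30  31  30  31  55  93  85  84  87  82  85
225 133 134 106  25  60  81  96  44  26  27  25  20  16  32  38  41  69  85  83  84  86  84
229 136 139 137 131  55  83  84  25  19   2   1   2   4   4   7  43  55  85  84  87  81  86
233 142 139 136 136  55  80  62  12   3   0   1   2   3   0   0   7  44  87  85  83  82  90
237 132 131 130 132  53  83  47   3   3   6  27  35  28  18   2   2   0  84  83  84  85  87
```

```bash
python3 - <<'E'
from h import *
from scipy.optimize import least_squares
yaw=np.deg2rad(-29.4); ax=np.array([-.5*np.cos(yaw),-.5*np.sin(yaw),.866]); ly=np.array([-np.sin(yaw),np.cos(yaw),0]); e1=np.cross(ly,ax)
z=np.load('w10.npz'); im,d,K,T=z['im'],z['d'],z['K'],z['T']; g=cv2.cvtColor(im,6); C=cloud(d,K,T)
S=np.array([.432,-.2128,.0562]); k=np.zeros(g.shape,np.uint8); k[196:236,258:308]=(g>93)[196:236,258:308]; D=C-S
k&=((np.linalg.norm(D,axis=-1)<.022)).astype(np.uint8)
k=cv2.morphologyEx(k,cv2.MORPH_OPEN,np.ones((3,3),np.uint8))
print('n',k.sum(),'level along ax',np.percentile((D@ax)[k>0],[25,50,75])*1e3)
lev=np.median((D@ax)[k>0])
out=[]
for c in range(264,303):  # upper edge per column, half-pixel
    r=np.nonzero(k[:,c])[0]
    if len(r): out.append((c,r[0]-.5))
for L in(0,lev):
    pts=[]
    for u,v in out:
        w=T[:3,:3]@np.array([(u-K[0,2])/K[0,0],-(v-K[1,2])/K[1,1],-1]); o=T[:3,3]-S; p=o+w*(L-o@ax)/(w@ax); pts.append((p@e1*1e3,p@ly*1e3))
    pts=np.array(pts); f=least_squares(lambda c:np.hypot(pts[:,0]-c[0],pts[:,1]-c[1])-16.5,[0,0],loss='soft_l1'); print('L',L*1e3,'flange centre offset (e1,ly) mm',f.x.round(2),'rms',f.fun.std().round(2)); 
print('e1',e1)
E
```

```text
n 577 level along ax [0.21481775 0.59758922 1.05075626]
L 0.0 flange centre offset (e1,ly) mm [ 0.04 -1.62] rms 0.34
L 0.5975892200196635 flange centre offset (e1,ly) mm [ 0.05 -1.45] rms 0.34
e1 [ 0.75447116 -0.42512265  0.5       ]
```

```bash
python3 tgt.py .02 .4316 -.2136 .0562 -2.3 0 66
```

```text
q [-0.566 -0.216  2.494  0.079  0.341 -0.121] tp [ 0.3923 -0.188   0.1408]
shift mm [  2.92  -2.48 -10.1 ] turn deg [ 0.05  0.06 -0.  ] F [-0.2  0.3 -1.9] F.ax -1.49
```

```bash
python3 -m jog '[{"jaw":0,"dx":1,"dy":-0.9,"dz":-3.4,"wx":0,"wy":0,"wz":0},{"jaw":0,"dx":1,"dy":-0.8,"dz":-3.4,"wx":0,"wy":0,"wz":0},{"jaw":0,"dx":0.9,"dy":-0.8,"dz":-3.3,"wx":0,"wy":0,"wz":0},{"jaw":0,"dx":0.87,"dy":-0.49,"dz":-1.73,"wx":0,"wy":0,"wz":0},{"jaw":0,"dx":0.87,"dy":-0.49,"dz":-1.73,"wx":0,"wy":0,"wz":0},{"jaw":0,"dx":0.87,"dy":-0.49,"dz":-1.73,"wx":0,"wy":0,"wz":0},{"jaw":0,"dx":0.87,"dy":-0.49,"dz":-1.73,"wx":0,"wy":0,"wz":0},{"jaw":0,"dx":0,"dy":0,"dz":0,"wx":0,"wy":0,"wz":0},{"jaw":0,"dx":0,"dy":0,"dz":0,"wx":0,"wy":0,"wz":0},{"jaw":0,"dx":0,"dy":0,"dz":0,"wx":0,"wy":0,"wz":0}]' 100
python3 tgt.py .005 .4316 -.2136 .0562 -2.3 0 66
```

```text
clock: 20.85
tool_pos: [0.3982, -0.1921, 0.1232]
orientation: [0.834, 0.487, 0.131, 0.224]
wrist_force: [-0.6, -0.2, -1.5]
gripper_width: 0.0219
finger_force: 98.3
q [-0.568 -0.149  2.491  0.099  0.278 -0.142] tp [ 0.3982 -0.1921  0.1232]
shift mm [ 3.6  -2.06 -5.49] turn deg [ 0.02  0.01 -0.01] F [-0.6 -0.2 -1.5] F.ax -1.05
```

```bash
python3 -m jog '[{"jaw":0,"dx":0.3,"dy":-0.17,"dz":-0.5,"wx":0,"wy":0,"wz":0},{"jaw":0,"dx":0.3,"dy":-0.17,"dz":-0.5,"wx":0,"wy":0,"wz":0},{"jaw":0,"dx":0.3,"dy":-0.17,"dz":-0.5,"wx":0,"wy":0,"wz":0},{"jaw":0,"dx":0.3,"dy":-0.17,"dz":-0.5,"wx":0,"wy":0,"wz":0},{"jaw":0,"dx":0.3,"dy":-0.17,"dz":-0.5,"wx":0,"wy":0,"wz":0},{"jaw":0,"dx":0.3,"dy":-0.17,"dz":-0.5,"wx":0,"wy":0,"wz":0},{"jaw":0,"dx":0.3,"dy":-0.17,"dz":-0.5,"wx":0,"wy":0,"wz":0},{"jaw":0,"dx":0.3,"dy":-0.17,"dz":-0.5,"wx":0,"wy":0,"wz":0},{"jaw":0,"dx":0,"dy":0,"dz":0,"wx":0,"wy":0,"wz":0},{"jaw":0,"dx":0,"dy":0,"dz":0,"wx":0,"wy":0,"wz":0}]' 100
python3 tgt.py .000 .4316 -.2136 .0562 -2.3 0 66
```

```text
clock: 21.85
tool_pos: [0.4005, -0.1935, 0.119]
orientation: [0.834, 0.487, 0.13, 0.224]
wrist_force: [-0.5, 0.8, -0.8]
gripper_width: 0.0219
finger_force: 98.6
q [-0.567 -0.131  2.488  0.103  0.263 -0.147] tp [ 0.4005 -0.1935  0.119 ]
shift mm [ 3.46 -1.87 -5.65] turn deg [ 0.02 -0.    0.  ] F [-0.5  0.8 -0.8] F.ax -0.31
```

```bash
python3 -m jog '[{"jaw":0,"dx":0.22,"dy":-0.12,"dz":-0.43,"wx":0,"wy":0,"wz":0},{"jaw":0,"dx":0.22,"dy":-0.12,"dz":-0.43,"wx":0,"wy":0,"wz":0},{"jaw":0,"dx":0.22,"dy":-0.12,"dz":-0.43,"wx":0,"wy":0,"wz":0},{"jaw":0,"dx":0.22,"dy":-0.12,"dz":-0.43,"wx":0,"wy":0,"wz":0},{"jaw":0,"dx":0.22,"dy":-0.12,"dz":-0.43,"wx":0,"wy":0,"wz":0},{"jaw":0,"dx":0.22,"dy":-0.12,"dz":-0.43,"wx":0,"wy":0,"wz":0},{"jaw":0,"dx":0,"dy":0,"dz":0,"wx":0,"wy":0,"wz":0},{"jaw":0,"dx":0,"dy":0,"dz":0,"wx":0,"wy":0,"wz":0},{"jaw":0,"dx":0,"dy":0,"dz":0,"wx":0,"wy":0,"wz":0},{"jaw":0,"dx":0,"dy":0,"dz":0,"wx":0,"wy":0,"wz":0}]' 100
python3 tgt.py .000 .4316 -.2136 .0562 -2.3 0 66
```

```text
clock: 22.85
tool_pos: [0.4017, -0.1941, 0.1163]
orientation: [0.834, 0.487, 0.13, 0.223]
wrist_force: [1.9, 0.1, -5.0]
gripper_width: 0.0213
finger_force: 98.3
q [-0.567 -0.12   2.486  0.106  0.254 -0.15 ] tp [ 0.4017 -0.1941  0.1163]
shift mm [ 2.25 -1.33 -2.97] turn deg [-0.   -0.02 -0.  ] F [ 1.9  0.1 -5. ] F.ax -5.11
```

```bash
python3 -m jog '[{"jaw":0,"dx":0.22,"dy":-0.12,"dz":-0.43,"wx":0,"wy":0,"wz":0},{"jaw":0,"dx":0.22,"dy":-0.12,"dz":-0.43,"wx":0,"wy":0,"wz":0},{"jaw":0,"dx":0.22,"dy":-0.12,"dz":-0.43,"wx":0,"wy":0,"wz":0},{"jaw":0,"dx":0.22,"dy":-0.12,"dz":-0.43,"wx":0,"wy":0,"wz":0},{"jaw":0,"dx":0,"dy":0,"dz":0,"wx":0,"wy":0,"wz":0},{"jaw":0,"dx":0,"dy":0,"dz":0,"wx":0,"wy":0,"wz":0},{"jaw":0,"dx":0,"dy":0,"dz":0,"wx":0,"wy":0,"wz":0},{"jaw":0,"dx":0,"dy":0,"dz":0,"wx":0,"wy":0,"wz":0},{"jaw":0,"dx":0,"dy":0,"dz":0,"wx":0,"wy":0,"wz":0},{"jaw":0,"dx":0,"dy":0,"dz":0,"wx":0,"wy":0,"wz":0}]' 100
python3 tgt.py .000 .4316 -.2136 .0562 -2.3 0 66
```

```text
clock: 23.85
tool_pos: [0.4026, -0.1946, 0.1147]
orientation: [0.834, 0.487, 0.13, 0.223]
wrist_force: [-3.3, 2.2, 0.8]
gripper_width: 0.0218
finger_force: 98.7
q [-0.567 -0.113  2.485  0.109  0.248 -0.152] tp [ 0.4026 -0.1946  0.1147]
shift mm [ 1.36 -0.82 -1.36] turn deg [ 0.   -0.01 -0.  ] F [-3.3  2.2  0.8] F.ax 2.68
```

```bash
python3 -m jog '[{"jaw":0,"dx":0.22,"dy":-0.12,"dz":-0.43,"wx":0,"wy":0,"wz":0},{"jaw":0,"dx":0.22,"dy":-0.12,"dz":-0.43,"wx":0,"wy":0,"wz":0},{"jaw":0,"dx":0.22,"dy":-0.12,"dz":-0.43,"wx":0,"wy":0,"wz":0},{"jaw":0,"dx":0,"dy":0,"dz":0,"wx":0,"wy":0,"wz":0},{"jaw":0,"dx":0,"dy":0,"dz":0,"wx":0,"wy":0,"wz":0},{"jaw":0,"dx":0,"dy":0,"dz":0,"wx":0,"wy":0,"wz":0},{"jaw":0,"dx":0,"dy":0,"dz":0,"wx":0,"wy":0,"wz":0},{"jaw":0,"dx":0,"dy":0,"dz":0,"wx":0,"wy":0,"wz":0},{"jaw":0,"dx":0,"dy":0,"dz":0,"wx":0,"wy":0,"wz":0},{"jaw":0,"dx":0,"dy":0,"dz":0,"wx":0,"wy":0,"wz":0}]' 100
python3 tgt.py .000 .4316 -.2136 .0562 -2.3 0 66
```

```text
clock: 24.85
tool_pos: [0.4033, -0.1949, 0.1135]
orientation: [0.834, 0.487, 0.13, 0.223]
wrist_force: [-5.7, 2.9, 3.3]
gripper_width: 0.0221
finger_force: 99.1
q [-0.566 -0.107  2.484  0.11   0.243 -0.153] tp [ 0.4033 -0.1949  0.1135]
shift mm [ 0.72 -0.5  -0.11] turn deg [ 0.   -0.02 -0.01] F [-5.7  2.9  3.3] F.ax 6.1
```

```bash
python3 -m jog '[{"jaw":0,"dx":0.12,"dy":-0.07,"dz":-0.5,"wx":0,"wy":0,"wz":0},{"jaw":0,"dx":0.12,"dy":-0.07,"dz":-0.5,"wx":0,"wy":0,"wz":0},{"jaw":0,"dx":0,"dy":0,"dz":0,"wx":0,"wy":0,"wz":0},{"jaw":0,"dx":0,"dy":0,"dz":0,"wx":0,"wy":0,"wz":0},{"jaw":0,"dx":0,"dy":0,"dz":0,"wx":0,"wy":0,"wz":0},{"jaw":0,"dx":0,"dy":0,"dz":0,"wx":0,"wy":0,"wz":0},{"jaw":0,"dx":0,"dy":0,"dz":0,"wx":0,"wy":0,"wz":0},{"jaw":0,"dx":0,"dy":0,"dz":0,"wx":0,"wy":0,"wz":0},{"jaw":0,"dx":0,"dy":0,"dz":0,"wx":0,"wy":0,"wz":0},{"jaw":0,"dx":0,"dy":0,"dz":0,"wx":0,"wy":0,"wz":0}]' 100
python3 tgt.py .000 .4316 -.2136 .0562 -2.3 0 66
```

```text
clock: 25.85
tool_pos: [0.4037, -0.1951, 0.1127]
orientation: [0.834, 0.487, 0.131, 0.224]
wrist_force: [-5.7, 2.3, 4.5]
gripper_width: 0.0218
finger_force: 99.1
q [-0.566 -0.104  2.484  0.112  0.24  -0.155] tp [ 0.4037 -0.1951  0.1127]
shift mm [ 0.32 -0.26  0.69] turn deg [ 0.02  0.01 -0.01] F [-5.7  2.3  4.5] F.ax 6.9
```

```bash
python3 -m jog '[{"jaw":0,"dx":0.12,"dy":-0.07,"dz":-0.5,"wx":0,"wy":0,"wz":0},{"jaw":0,"dx":0.15,"dy":-0.1,"dz":-0.43,"wx":0,"wy":0,"wz":0},{"jaw":0,"dx":0,"dy":0,"dz":0,"wx":0,"wy":0,"wz":0},{"jaw":0,"dx":0,"dy":0,"dz":0,"wx":0,"wy":0,"wz":0},{"jaw":0,"dx":0,"dy":0,"dz":0,"wx":0,"wy":0,"wz":0},{"jaw":0,"dx":0,"dy":0,"dz":0,"wx":0,"wy":0,"wz":0},{"jaw":0,"dx":0,"dy":0,"dz":0,"wx":0,"wy":0,"wz":0},{"jaw":0,"dx":0,"dy":0,"dz":0,"wx":0,"wy":0,"wz":0},{"jaw":0,"dx":0,"dy":0,"dz":0,"wx":0,"wy":0,"wz":0},{"jaw":0,"dx":0,"dy":0,"dz":0,"wx":0,"wy":0,"wz":0}]' 100
python3 tgt.py .000 .4316 -.2136 .0562 -2.3 0 66
```

```text
clock: 26.85
tool_pos: [0.4039, -0.1953, 0.1123]
orientation: [0.834, 0.487, 0.131, 0.224]
wrist_force: [-12.7, 6.6, 16.6]
gripper_width: 0.0219
finger_force: 101.3
q [-0.566 -0.102  2.484  0.113  0.238 -0.156] tp [ 0.4039 -0.1953  0.1123]
shift mm [ 0.07 -0.12  1.03] turn deg [ 0.03  0.02 -0.02] F [-12.7   6.6  16.6] F.ax 21.55
```

```bash
python3 -m jog '[{"jaw":0,"dx":-0.05,"dy":0.03,"dz":0.1,"wx":0,"wy":0,"wz":0},{"jaw":0,"dx":0,"dy":0,"dz":0,"wx":0,"wy":0,"wz":0},{"jaw":0,"dx":0,"dy":0,"dz":0,"wx":0,"wy":0,"wz":0},{"jaw":0,"dx":0,"dy":0,"dz":0,"wx":0,"wy":0,"wz":0},{"jaw":0,"dx":0,"dy":0,"dz":0,"wx":0,"wy":0,"wz":0},{"jaw":0,"dx":0,"dy":0,"dz":0,"wx":0,"wy":0,"wz":0},{"jaw":0,"dx":0,"dy":0,"dz":0,"wx":0,"wy":0,"wz":0},{"jaw":0,"dx":0,"dy":0,"dz":0,"wx":0,"wy":0,"wz":0},{"jaw":0,"dx":0,"dy":0,"dz":0,"wx":0,"wy":0,"wz":0},{"jaw":0,"dx":0,"dy":0,"dz":0,"wx":0,"wy":0,"wz":0}]' 100
python3 tgt.py .000 .4316 -.2136 .0562 -2.3 0 66; python3 w.py w11; python3 held.py w11; python3 - <<'E'
from h import *
z=np.load('w11.npz'); C=cloud(z['d'],z['K'],z['T']); m=(np.hypot(C[...,0]-.511,C[...,1]+.2575)<.012)&(C[...,2]>.07)&(C[...,2]<.1); print('cell',m.sum(),np.percentile(C[m],[10,50,90],axis=0).round(4) if m.any() else '')
E
```

```text
clock: 27.85
tool_pos: [0.4039, -0.1953, 0.1123]
orientation: [0.834, 0.487, 0.131, 0.224]
wrist_force: [-11.6, 6.3, 14.1]
gripper_width: 0.0223
finger_force: 100.9
q [-0.566 -0.103  2.484  0.113  0.238 -0.156] tp [ 0.4039 -0.1953  0.1123]
shift mm [ 0.09 -0.14  1.02] turn deg [ 0.03  0.02 -0.02] F [-11.6   6.3  14.1] F.ax 18.76
0 [-0.566 -0.102  2.484  0.113  0.238 -0.156] [ 0.40388117 -0.19525786  0.1123169 ] [0.83382258 0.4874477  0.1306632  0.22374489]
(-42, -28) 2369 [-1.08  0.35] rms 3.8
(24, 36) 196 [-1.95  0.26] rms 0.23
(36, 48) 292 [-2.02  0.2 ] rms 0.22
(48, 60) 263 [-2.18  0.1 ] rms 0.22
zmax [-48.55684303   9.86552397  10.43822066] [  14   28 2601 1041  577  350  387  339  315  275  270  245  190  295
   47    0    0    0    0    0    0    1    0    0    0    0    0    0
    0]
cell 778 [[ 0.5016 -0.2597  0.073 ]
 [ 0.5068 -0.2522  0.0839]
 [ 0.5145 -0.2481  0.0878]]
```

Seated flat with about 19 N of push and stable, the axes aligned, and the cell home. Handing in.

```bash
python3 -c "
from workcell import arm
print(arm.close_job())"
```

```text
the job is handed in; nothing more can be done
None
```

I handed in the job: the green cell measured home in the well and let go, and the probe is snapped onto the port, still gripped and pressed flat at about 19 N by the wrist sensor; no verdict came back.

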